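Rack the inspected board coupons on end and seal the conditioning cover

ROBOT

A 6-joint arm with a two-finger parallel gripper is mounted at the origin on the work surface. World frame = base frame: x ahead of the robot, y to its left, z up, the work surface at z = 0. Lengths are in m, angles in rad, forces in N, time in s.
With the tool pointing down it reaches from about 0.325 to 0.775 m from the base axis. Payload 5.5 kg.
Tool frame: the origin (TCP) lies at the centre of the arm's flange, where the gripper is bolted on; the fingertips stand 173 mm ahead of it and the grasp point (between the pads) lies bot.grip_depth ahead of it (bot.grip_depth is the distance from the TCP to the grasp point, in m); x points along the fingers, y is the direction in which the jaws open and shut, and the axes are right-handed (so a half turn about x gives the same grasp; the last joint's range is limited). The gripper opens to 85 mm and grips with 20 to 120 N. Pads are 22 mm wide; open, the fingers measure 114 mm over their backs; the gripper's body (76 mm by 85 mm) begins 54 mm behind the grasp point. The pads swing forward as they close: fully open they stand 13 mm farther back than shut.
Start: joints at [-1.238, 0.091, 1.231, -0, 1.82, -0.057], TCP at [0.228, -0.555, 0.405] pointing down, gripper open.
Joint ranges: [-2.87, 2.87], [-0.86, 2.18], [0.17, 2.46], [-1.51, 4.65], [0.06, 2.69], [-2.65, 2.65]. Speed limits (rad/s): [2.57, 2.57, 3.01, 3.14, 3.14, 3.14].

INTERFACE

Orientations are given as a unit quaternion [x, y, z, w].
In Python, from workcell import bot, eyes gives the robot as it stands. The module is installed in compiled form; this text tells all that it offers.
- The arm moves only by the tool jog_arm, never from a script. Its argument "moves" is text: rows parted by semicolons, each of 7 numbers parted by spaces: the shift along the tool's x, y, z in mm, then the turn, a rotation vector about the tool's x, y, z in rad, then the closure, from 0 (fully open) to 1 (shut). A call has exactly 8 rows; each row is the pose to reach, as a shift and turn from the pose commanded when the call began, along the tool's axes at that moment; what a row does not reach only later rows make up. A row lasts 1/8 s, in which the tool goes at most 62.5 mm and 10.7 degrees, less where a joint would pass 70% of its speed; a pose out of reach is approached as far as the arm can. A call with a gripper value outside its range is refused whole. The fingers move at their own pace and stop on an object; the grip force is fixed at half the most. Time passes only in rows, so rows that repeat a pose let the fingers close, or fill a call up. It gives the time, the measured TCP pose, the force and the opening at its end, in the units of the state.
- bot.observe(): the state, without advancing time (a new reading comes with each control period).
- eyes.capture(name): name is "side" or "top" or "wrist"; returns a dict with "pixels" (480x640x3 uint8, red, green, blue), "fov_y" (degrees; the focal length in pixels is half the picture's height over the tangent of half this angle, whatever the lens; pixels are square), "cx", "cy" (the principal point, pixels), "R" (3x3) and "t" (3): a world point X has camera coordinates R X + t. Camera axes: x right, y down, z forward; pixel columns grow to the right and rows downward; lengths in m; the calibration is good to about 2 mm. A picture is of the moment at which its call begins. There is no depth.
- bot.job_done(): hands the job in, once; it reports no verdict.
The state is a dict: "time_s": time; "joint_positions": joint angles; "qvel": joint speeds; "tau": joint torques, N m; "tcp_pos": TCP position; "orientation": TCP orientation; "contact_force": force on the tool from outside, world axes, zero at the start; "moment": the same for the moment, N m; "opening": opening from 0.0 (shut) to 1.0 (fully open).
Only numpy, scipy, OpenCV 4.12 (cv2) and the standard library are available. Lean on these libraries where they do the work, as an engineer would, in place of code of your own. Each camera call takes 0.05 s, during which the arm holds its last target.

TASK

Lift every board coupon off the freely spinning inspection turntable and stand each one upright on end in a slot of its own in the blue rack, fully down in the slot. Then put the clear cover over the rack and, once it sits on the black seal, press it down firmly until the springy seal is almost fully compressed, hold it there for a second, and let go, leaving the cover resting level on the seal. Leave the glassware and the other things on the table where they are.

Things in the scene. Friction and masses are not known exactly. Their poses are not given: they have to be found in the camera images.
- stage: Foot of the inspection turntable (fixed). Origin: on the table under the turntable's centre. On it a pale green disc, 300 mm across, spins freely about the vertical; its flat top is 18 mm above the table.
- rack: Fixed rack. Origin: on the table under its centre; x along its length. Aluminium base 222 x 104 x 12 mm; on it a blue block 182 (x) x 64 (y) mm, top 36 mm above the table, with a row of 6 slots 30 mm apart, each 19 (x) by 43 (y) mm wide, 20 mm deep (floor 16 mm above the table), mouths chamfered. A black seal frame lies round the block.
- slot0 (a point): Centre of the mouth of slot 0 of the rack, 36 mm above the table. Axes as the rack's. slot0 is the end towards the rack's -x, slot5 towards +x.
- slot1 (a point): Centre of the mouth of slot 1 of the rack, 36 mm above the table. Axes as the rack's.
- slot2 (a point): Centre of the mouth of slot 2 of the rack, 36 mm above the table. Axes as the rack's.
- slot3 (a point): Centre of the mouth of slot 3 of the rack, 36 mm above the table. Axes as the rack's.
- slot4 (a point): Centre of the mouth of slot 4 of the rack, 36 mm above the table. Axes as the rack's.
- slot5 (a point): Centre of the mouth of slot 5 of the rack, 36 mm above the table. Axes as the rack's.
- seal (a joint): How far the springy black seal frame around the rack's block is pressed down (m): 0 free (its top 27 mm above the table), 0.008 at its hard stop. It springs back; 1.5 N per mm, about 12 N in all, of which the resting cover's weight gives about 3 N.
- cover: Loose clear box, open below, orange edges, 206 (x) x 88 (y) x 84 mm high, walls 5 mm, about 0.3 kg. Origin: centre of its underside, z up. It goes over the block, its lower edge resting on the seal, with 7 mm to spare all round. On top an orange bar handle 70 mm long (x), 24 mm wide (y), 30 mm high (84 to 114 mm above the origin).
- coupon0: Board coupon, 70 (x, long) x 40 (y) x 16 mm (z, thick), about 35 g, wood-coloured all over. Origin: its centre. May be absent. Either end and either face may go either way.
- coupon1: Board coupon, 70 (x, long) x 40 (y) x 16 mm (z, thick), about 35 g, brown with dark grey faces. Origin: its centre. May be absent. Either end and either face may go either way.
- coupon2: Board coupon, 70 (x, long) x 40 (y) x 16 mm (z, thick), about 35 g, brown with white faces. Origin: its centre. May be absent. Either end and either face may go either way.
- coupon3: Board coupon, 70 (x, long) x 40 (y) x 16 mm (z, thick), about 35 g, wood-coloured with green faces. Origin: its centre. May be absent. Either end and either face may go either way.
- coupon4: Board coupon, 70 (x, long) x 40 (y) x 16 mm (z, thick), about 35 g, brown with yellow faces. Origin: its centre. May be absent. Either end and either face may go either way.
- coupon5: Board coupon, 70 (x, long) x 40 (y) x 16 mm (z, thick), about 35 g, wood-coloured with blue faces. Origin: its centre. May be absent. Either end and either face may go either way.
- flask: Bystander: glass conical flask, 74 mm wide, 125 mm high. Origin under its centre.
- stopper: Bystander: black rubber stopper, 28 mm wide, 26 mm high. Origin under its centre.
- jar: Bystander: jar, 60 mm wide, 75 mm high. Origin under its centre.
- beaker: Bystander: glass beaker, 64 mm wide, 80 mm high. Origin under its centre.
- caliper: Bystander: caliper lying flat, 160 mm long (x), 10 mm high. Origin under the middle of its beam.
- offcut: Bystander: board offcut lying flat, 90 x 50 x 16 mm. Origin under its centre.
Not all that is in view belongs to the job. What is shaped like the cover but red or yellow is not meant.

How it is judged:
By the outcome, as a careful person would: the job done as asked, in the order asked, and still so for the second after the job is handed in, with the robot touching nothing.
Of coupon0, coupon1, coupon2, coupon3, coupon4, coupon5 only 4 to 6 are there at a start; the rules pass over those that are not, and their reading is None.
At some moment in a run one of coupon0, coupon1, coupon2, coupon3, coupon4, coupon5 may be knocked a few centimetres aside while the robot is not near it.
Once in a run the grip may slacken for a moment while it holds something.
It also fails if it takes over 210 s, if anything falls off the work surface, if the arm or the gripper's body presses on something with over 40 N, if the wrist force passes 120 N, or if a joint passes its speed limit or range.

## Working session

There is one attempt and no reset: what is moved stays moved. The work goes in short steps, Python scripts to look and compute and a tool call to move; the robot and the scene stay as the last step left them, time stands still between calls to the robot, and variables do not carry over. Pictures are saved under pics/ and viewed, and the job is handed in when it is done.

Besides the shell and the picture viewer there is one more tool, called after "Emit:" as name(argument=value, ...) on one line, values as JSON. jog_arm: Moves the arm, as the interface text tells. Its arguments: {"type":"object","properties":{"moves":{"type":"string"}},"required":["moves"]}

```bash
mkdir -p pics
cat > h.py <<'E'
import numpy as np, cv2
from workcell import bot, eyes
from scipy.spatial.transform import Rotation as Ro
def cap(n,save):
    c=eyes.capture(n); cv2.imwrite('pics/'+save+'.png',c['pixels'][:,:,::-1]); 
    c['f']=240/np.tan(np.radians(c['fov_y'])/2); return c
def ray(c,u,v,z):
    R=np.array(c['R']);t=np.array(c['t']); o=-R.T@t
    d=R.T@np.array([(u-c['cx'])/c['f'],(v-c['cy'])/c['f'],1]); return o+d*(z-o[2])/d[2]
def proj(c,X):
    p=np.array(c['R'])@np.array(X)+np.array(c['t']); return c['f']*p[:2]/p[2]+[c['cx'],c['cy']]
def crop(c,name,u0,v0,u1,v1,s):
    im=c['pixels'][v0:v1,u0:u1,::-1]; cv2.imwrite('pics/'+name+'.png',cv2.resize(im,None,fx=s,fy=s,interpolation=cv2.INTER_CUBIC))
E
python3 - <<'E'
from h import *
import pickle
print(bot.observe(),bot.grip_depth)
for n in ['top','side','wrist']:
    c=cap(n,n+'0'); print(n,c['f'],c['cx'],c['cy'],np.round(c['R'],3).tolist(),np.round(c['t'],3)); pickle.dump(c,open(n+'0.pkl','wb'))
E
```

```text
{'time_s': 0.0, 'joint_positions': array([-1.23770958e+00,  9.18649883e-02,  1.23191431e+00, -6.92727574e-06,
        1.81977129e+00, -5.66950053e-02]), 'qvel': array([-0.00144795, -0.00080588,  0.00092548, -0.00026598,  0.00157757,
        0.00085224]), 'tau': array([-5.84594527e-04, -4.58732665e+01, -4.18020523e+01, -1.37825596e-04,
        1.16652728e-02,  2.24066406e-05]), 'tcp_pos': array([ 0.22801094, -0.55504987,  0.4035308 ]), 'orientation': array([-0.69362248, -0.13762258,  0.6938179 , -0.13625197]), 'contact_force': array([-0.81986803,  0.42114104,  0.69677281]), 'moment': array([ 0.02164877, -0.01792695,  0.03090283]), 'opening': 1.001241526221117} 0.1547
top 493.89133032846377 315.43873457785287 243.70945398096768 [[-0.025, -1.0, -0.004], [-0.996, 0.026, -0.088], [0.088, 0.002, -0.996]] [-0.019  0.518  1.377]
side 449.94294740376256 323.6228878722717 239.71329496790298 [[-0.909, -0.417, -0.001], [-0.284, 0.623, -0.729], [0.304, -0.662, -0.685]] [0.456 0.211 0.927]
wrist 396.5168479243817 319.5060114019563 241.04455219213833 [[0.38, -0.925, -0.003], [-0.881, -0.363, 0.303], [-0.281, -0.112, -0.953]] [-0.599 -0.039  0.381]
```

View pics/top0.png

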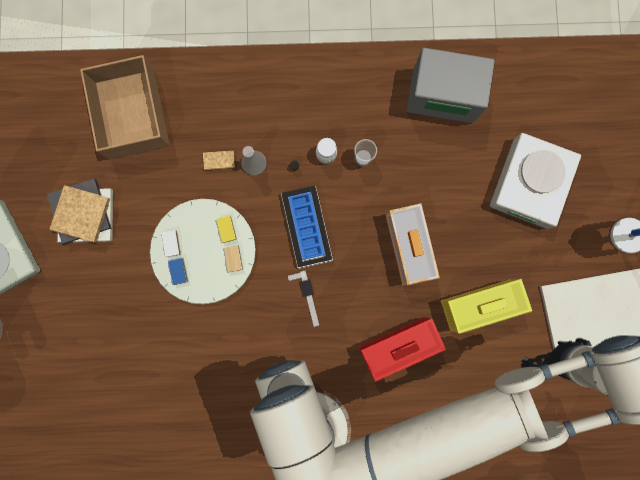

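View pics/side0.png

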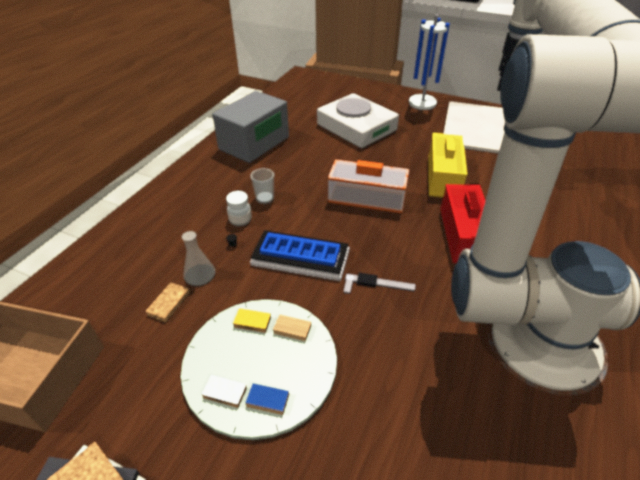

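View pics/wrist0.png

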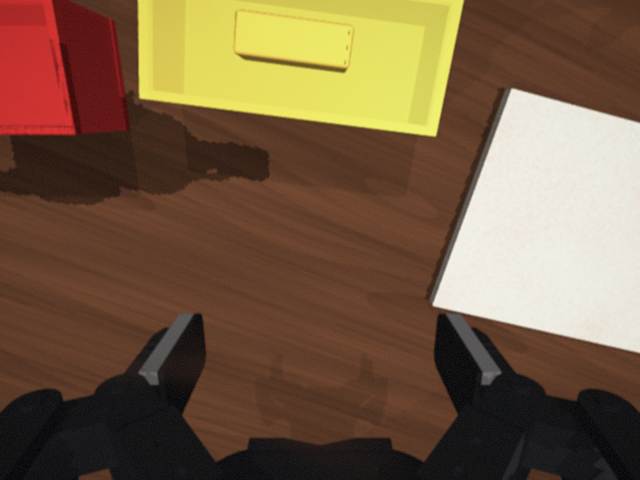

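Top view: four coupons on the disc: white (170,243), blue (178,271), yellow (226,229), wood (233,259). The rack is at (307,228). Of the three cover-shaped boxes, the clear one with orange edges and handle at (414,244) fits the description. The red (403,349) and yellow (487,306) boxes are not meant. The wooden piece at (219,160) is the offcut, off the disc. I'll enlarge these to confirm.

Run:
```python
from h import *
import pickle
c=pickle.load(open('top0.pkl','rb'))
crop(c,'a1',145,195,265,305,6); crop(c,'a2',270,175,345,280,6);crop(c,'a3',375,195,450,295,6)
```

```text
(no output)
```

View pics/a1.png

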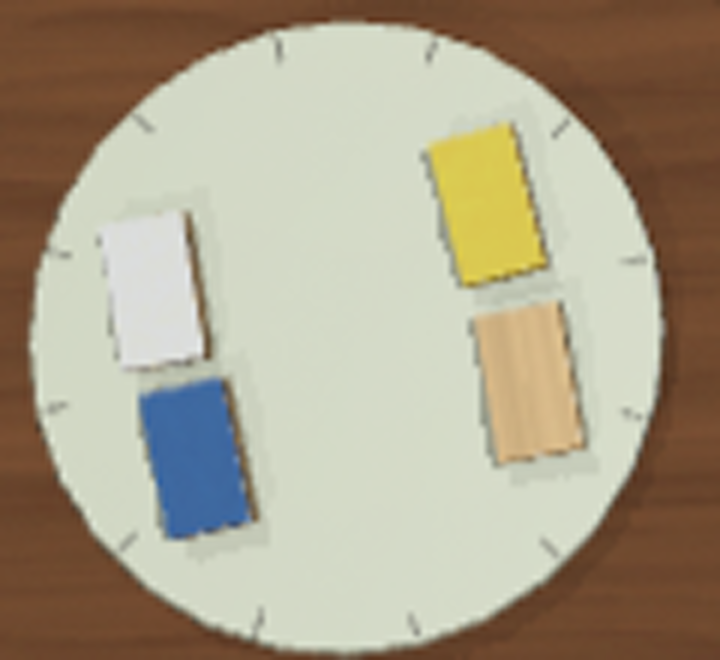

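View pics/a2.png

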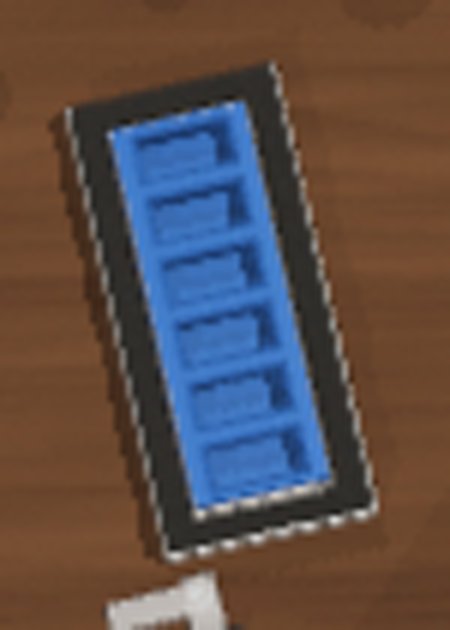

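View pics/a3.png

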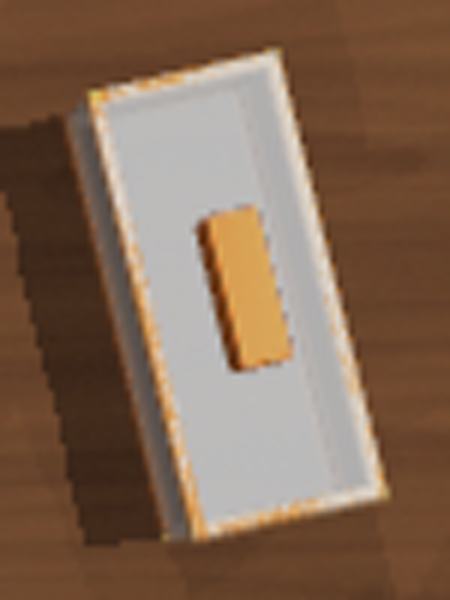

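The clear cover is confirmed by its transparent walls, orange rims and orange bar. Its handle is centred at about (416,243). Next I'll compute the positions.

```bash
cat > meas.py <<'E'
from h import *
def quad(c,pts,z,off=(0,0),s=1):
    P=np.array([ray(c,(p[0]+.5)/s-.5+off[0],(p[1]+.5)/s-.5+off[1],z)[:2] for p in pts])
    a=(P[0]-P[3]+P[1]-P[2])/2; b=(P[1]-P[0]+P[2]-P[3])/2
    return P.mean(0), np.linalg.norm(a),np.linalg.norm(b),np.degrees(np.arctan2(a[1],a[0])),np.degrees(np.arctan2(-b[0],b[1]))
E
python3 - <<'E'
from meas import *
import pickle
c=pickle.load(open('top0.pkl','rb'))
d={'white':[(100,225),(186,211),(208,357),(122,370)],'blue':[(141,392),(225,379),(253,521),(167,540)],'yellow':[(427,148),(513,123),(548,270),(463,288)],'wood':[(473,317),(562,303),(585,449),(498,465)]}
for k,p in d.items(): print(k,quad(c,p,.034,(145,195),6))
print('rack',quad(c,[(108,132),(242,101),(330,483),(198,515)],.036,(270,175),6))
print('cover',quad(c,[(92,97),(280,48),(385,495),(195,540)],.084,(375,195),6))
print('handle',quad(c,[(207,213),(257,203),(292,357),(242,371)],.114,(375,195),6))
for a,b in [((147+2,251),(256,251)),((203,199),(203,304))]:
  print(ray(c,*a,.018),ray(c,*b,.018))
o=-np.array(c['R']).T@c['t'];print(o)
E
```

```text
white (array([0.5286848 , 0.37633089]), np.float64(0.06960406643000662), np.float64(0.04073108915445005), np.float64(8.558358620013061), np.float64(-172.49915585023243))
blue (array([0.44975592, 0.35644376]), np.float64(0.06911565442317126), np.float64(0.040237037580632816), np.float64(10.46844382403768), np.float64(-170.79081836155783))
yellow (array([0.56404514, 0.21930684]), np.float64(0.0702014160441515), np.float64(0.04133136401140754), np.float64(13.213853628609153), np.float64(-167.22998113229036))
wood (array([0.48057558, 0.20056186]), np.float64(0.06990959985761303), np.float64(0.04167169991423098), np.float64(8.62686066430565), np.float64(-171.7755435594359))
rack (array([ 0.56758275, -0.00728867]), np.float64(0.18567480559381927), np.float64(0.06415764886543232), np.float64(11.637445379146156), np.float64(-168.07219360886486))
cover (array([ 0.50538038, -0.29960749]), np.float64(0.20619874646390662), np.float64(0.08818430306424244), np.float64(10.671496946609203), np.float64(-167.5024945534905))
handle (array([ 0.50613415, -0.29897735]), np.float64(0.07055411588039125), np.float64(0.02276153605189681), np.float64(10.140221053440134), np.float64(-167.98758524464236))
[0.50900192 0.44156113 0.018     ] [0.50114412 0.13719647 0.018     ]
[0.65465775 0.2870722  0.018     ] [0.35537106 0.28870212 0.018     ]
[ 0.39382426 -0.03489107  1.41700368]
```

```bash
cat >> h.py <<'E'
def tool(psi,theta,s=1):
    """x: down tilted toward heading psi(deg) by theta(deg). y horizontal (s picks sense)"""
    p,t=np.radians([psi,theta]); e=np.array([np.cos(p),np.sin(p),0])
    x=np.sin(t)*e-np.cos(t)*np.array([0,0,1]); y=s*np.array([-np.sin(p),np.cos(p),0]); return np.c_[x,y,np.cross(x,y)]
GD=bot.grip_depth
def goto(G,R,fromstate=None):
    """grasp pt G, R -> jog numbers"""
    o=fromstate or bot.observe(); R0=Ro.from_quat(o['orientation']).as_matrix()
    T=np.array(G)-GD*R[:,0]; d=R0.T@(T-o['tcp_pos'])*1000
    w=Ro.from_matrix(R0.T@R).as_rotvec()
    print('shift',np.round(d,1),'rot',np.round(w,3),'| deg',np.round(np.degrees(np.linalg.norm(w)),1),'T',np.round(T,3)); return d,w
def st():
    o=bot.observe(); R0=Ro.from_quat(o['orientation']).as_matrix()
    print('t',round(o['time_s'],2),'q',np.round(o['joint_positions'],3),'tcp',np.round(o['tcp_pos'],4),'G',np.round(o['tcp_pos']+GD*R0[:,0],4),'F',np.round(o['contact_force'],1),'op',round(o['opening'],3))
    print('x',np.round(R0[:,0],3),'y',np.round(R0[:,1],3)); return o
E
python3 - <<'E'
from h import *
import pickle
o=st(); R0=Ro.from_quat(o['orientation']).as_matrix();print(np.round(R0,3))
c=pickle.load(open('wrist0.pkl','rb')); cp=-np.array(c['R']).T@c['t']; print('cam in tool',R0.T@(cp-o['tcp_pos']))
print(R0.T@np.array(c['R']).T)
goto([.49,-.02,.30],tool(11.8,0,1)); goto([.49,-.02,.30],tool(11.8,0,-1))
goto([.495,-.022,.20],tool(11.8,-45,1)); goto([.495,-.022,.2],tool(11.8,-45,-1))
goto([.49,.342,.20],tool(10,45,1)); goto([.49,.342,.2],tool(10,45,-1))
E
```

```text
t 0.15 q [-1.238  0.092  1.232 -0.     1.82  -0.057] tcp [ 0.228  -0.555   0.4038] G [ 0.2279 -0.5548  0.2491] F [ 0.3 -0.6  0.6] op 1.001
x [-0.001  0.001 -1.   ] y [ 0.38  -0.925 -0.002]
[[-0.001  0.38  -0.925]
 [ 0.001 -0.925 -0.38 ]
 [-1.    -0.002 -0.   ]]
cam in tool [ 0.03084872  0.0001372  -0.07781201]
[[ 1.39673966e-03 -3.02833098e-01  9.53042582e-01]
 [ 9.99999025e-01  4.27624317e-04 -1.32967773e-03]
 [-4.87375642e-06  9.53043510e-01  3.02833400e-01]]
shift [ -50.3 -395.4 -445.7] rot [-2.958e+00 -2.000e-03  0.000e+00] | deg 169.5 T [ 0.49  -0.02   0.455]
shift [ -50.3 -395.4 -445.7] rot [0.184 0.    0.002] | deg 10.5 T [ 0.49  -0.02   0.455]
shift [  95.  -371.5 -557.1] rot [-2.743  0.103 -1.136] | deg 170.2 T [0.602 0.    0.309]
shift [  95.  -371.5 -557.1] rot [ 0.175 -0.783 -0.071] | deg 46.2 T [0.602 0.    0.309]
shift [  95.6 -753.4 -476.4] rot [-2.717 -0.124  1.125] | deg 168.6 T [0.382 0.323 0.309]
shift [  95.6 -753.4 -476.4] rot [0.203 0.782 0.086] | deg 46.6 T [0.382 0.323 0.309]
```

Emit:
jog_arm(moves="-50 -411 -409 -2.958 0 0 0;-50 -411 -409 -2.958 0 0 0;-50 -411 -409 -2.958 0 0 0;-50 -411 -409 -2.958 0 0 0;-50 -411 -409 -2.958 0 0 0;-50 -411 -409 -2.958 0 0 0;-50 -411 -409 -2.958 0 0 0;-50 -411 -409 -2.958 0 0 0")

```text
time_s: 1.15
tcp_pos: [0.419, -0.0929, 0.4477]
orientation: [0.413, 0.574, -0.413, 0.574]
contact_force: [1.3, -0.4, -0.3]
opening: 1.001
```

Run:
```python
from h import *
st(); goto([.45,-.02,.30],tool(11.8,0,1))
```

```text
t 1.15 q [-0.297 -0.353  1.56  -0.     1.934 -0.622] tcp [ 0.419  -0.0929  0.4477] G [ 0.4191 -0.0929  0.293 ] F [ 1.3 -0.4 -0.3] op 1.001
x [ 0. -0. -1.] y [0.948 0.319 0.   ]
shift [ -7.   52.6 -59.2] rot [-1.452e+00  1.000e-03 -0.000e+00] | deg 83.2 T [ 0.45  -0.02   0.455]
```

Run:
```python
from h import *
goto([.456,.197,.16],tool(8.5,45,1)); goto([.456,.197,.16],tool(8.5,0,1))
```

```text
shift [ 178.3   19.8 -282.2] rot [-1.317 -0.651  0.545] | deg 89.8 T [0.348 0.181 0.269]
shift [ 133.   127.5 -262.9] rot [-1.394e+00  1.000e-03 -0.000e+00] | deg 79.9 T [0.456 0.197 0.315]
```

Emit:
jog_arm(moves="178 20 -282 -1.317 -0.651 0.545 0;178 20 -282 -1.317 -0.651 0.545 0;178 20 -282 -1.317 -0.651 0.545 0;178 20 -282 -1.317 -0.651 0.545 0;178 20 -282 -1.317 -0.651 0.545 0;178 20 -282 -1.317 -0.651 0.545 0;178 20 -282 -1.317 -0.651 0.545 0;178 20 -282 -1.317 -0.651 0.545 0")

```text
time_s: 2.15
tcp_pos: [0.3489, 0.1798, 0.2689]
orientation: [-0.009, 0.395, 0.046, 0.917]
contact_force: [-1.0, -0.5, 0.1]
opening: 1.002
```

Run:
```python
from h import *
st(); goto([.456,.197,.16],tool(8.5,45,1))
cap('wrist','w1'); c=cap('top','t1')
```

```text
t 2.15 q [ 0.5   -0.854  2.273 -0.308  1.024 -1.091] tcp [0.3489 0.1798 0.2689] G [0.4546 0.1918 0.1566] F [-1.  -0.5  0.1] op 1.002
x [ 0.683  0.078 -0.726] y [-0.092  0.996  0.02 ]
shift [-1.   1.1 -0.4] rot [-0.054 -0.027  0.025] | deg 3.7 T [0.348 0.181 0.269]
```

View pics/w1.png

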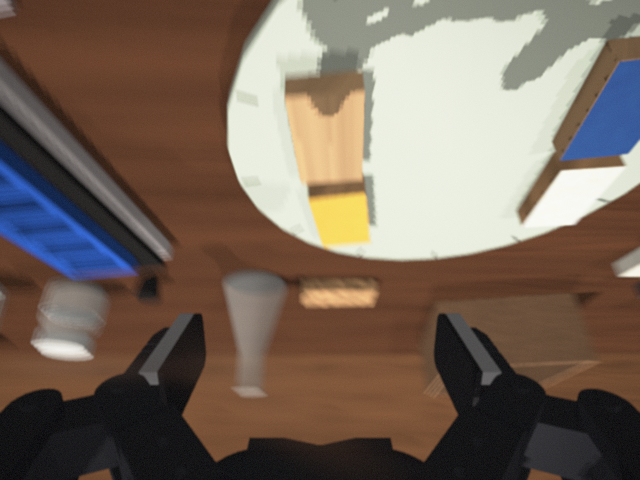

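View pics/t1.png

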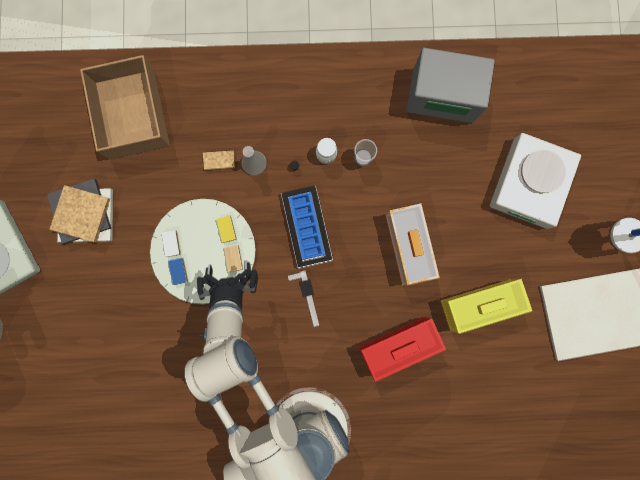

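The outward tilt close to the robot runs q2 to its limit (-0.854). So I'll pick at the far ends with the tool leaning inward, and place with it leaning outward. Next I'll collect poses to fit the kinematics.

Run:
```python
from h import *
goto([.588,.225,.15],tool(12,-30,1));
```

```text
shift [208.2  34.7 242. ] rot [-0.133  1.279 -0.008] | deg 73.7 T [0.664 0.241 0.284]
```

Emit:
jog_arm(moves="100 17 150 0 0.1 0 0;208 35 242 -0.133 1.279 -0.008 0;208 35 242 -0.133 1.279 -0.008 0;208 35 242 -0.133 1.279 -0.008 0;208 35 242 -0.133 1.279 -0.008 0;208 35 242 -0.133 1.279 -0.008 0;208 35 242 -0.133 1.279 -0.008 0;208 35 242 -0.133 1.279 -0.008 0")

```text
time_s: 3.25
tcp_pos: [0.6651, 0.2408, 0.2832]
orientation: [-0.089, 0.864, 0.05, 0.494]
contact_force: [0.4, -0.7, -0.6]
opening: 0.999
```

Run:
```python
from h import *
st(); goto([.588,.225,.15],tool(12,-30,1));
```

```text
t 3.25 q [ 0.29   0.647  0.8    0.052  2.225 -1.464] tcp [0.6651 0.2408 0.2832] G [0.5882 0.2245 0.1499] F [ 0.4 -0.7 -0.6] op 0.999
x [-0.497 -0.105 -0.861] y [-0.203  0.979 -0.002]
shift [ 0.   0.6 -1.6] rot [-0.006 -0.009 -0.001] | deg 0.6 T [0.664 0.241 0.284]
```

```bash
cat > kin.py <<'E'
import numpy as np
from scipy.optimize import least_squares
from scipy.spatial.transform import Rotation as Ro
D=[([-1.23770958,.0918649883,1.23191431,0,1.81977129,-.056695],[.22801,-.55505,.40353]),
([-0.297,-0.353,1.56,0,1.934,-.622],[.419,-.0929,.4477]),
([.5,-.854,2.273,-.308,1.024,-1.091],[.3489,.1798,.2689]),
([.29,.647,.8,.052,2.225,-1.464],[.6651,.2408,.2832])]
def ry(a): return Ro.from_euler('y',a).as_matrix()
def rz(a): return Ro.from_euler('z',a).as_matrix()
M=np.array([[0,-1,0],[0,0,-1],[1,0,0]]).T if False else np.c_[[0,0,1],[-1,0,0],[0,-1,0]]
def fk(q,p):
    a1,yo,d1,L2,u3,L3,u6,d6=p
    R23=ry(q[1]+q[2]); 
    v=np.array([a1,yo,d1])+ry(q[1])@[0,0,L2]+R23@(np.array([u3,0,L3])+rz(q[3])@ry(q[4])@[u6,0,d6])
    return rz(q[0])@v, rz(q[0])@R23@rz(q[3])@ry(q[4])@rz(q[5])@M
def fit():
    w=np.array([1,0,0,0,1,0,1,0])*.01
    f=lambda p: np.concatenate([(fk(q,p)[0]-t) for q,t in D]+[w*p])
    s=least_squares(f,[0,.034,.3,.35,0,.4,0,.1]); return s.x,np.abs(s.fun[:-8]).max()
P,err=fit()
LO=np.array([-2.87,-.86,.17,-1.51,.06,-2.65]);HI=np.array([2.87,2.18,2.46,4.65,2.69,2.65])
def ik(T,R,q0):
    def f(q):
        p,r=fk(q,P); return np.concatenate([(p-T)*5,Ro.from_matrix(r.T@R).as_rotvec()])
    s=least_squares(f,np.clip(q0,LO+1e-3,HI-1e-3),bounds=(LO,HI)); return s.x,np.linalg.norm(s.fun)
if __name__=='__main__':
    print(np.round(P,4),err); print(fk(D[3][0],P))
E
python3 kin.py
python3 - <<'E'
import sys; sys.path.insert(0,'.')
from kin import *; from h import st,tool,GD
o=st(); 
q0=[.29,.647,.8,.052,2.225,-1.464]
u=np.array([np.cos(np.radians(11.8)),np.sin(np.radians(11.8))]);rc=np.array([.5676,-.0073])
for th in (30,45,60):
  for sx in (75,45,15,-15,-45,-75):
    G=np.r_[rc+u*sx/1e3,.075]; R=tool(11.8,th,1); q,e=ik(G-GD*R[:,0],R,[0,0,1.8,0,1.,-1.4])
    print('place',th,sx,np.round(q,2),round(e,4))
for n,c in dict(white=(.529,.376),blue=(.45,.356),yellow=(.564,.219),wood=(.48,.2006)).items():
  for th in (-30,-45,-60):
    G=np.r_[np.array(c)+[.0245,.004],.04]; R=tool(10,th,1); q,e=ik(G-GD*R[:,0],R,q0)
    print(n,th,np.round(q,2),round(e,4))
E
```

```text
[-1.000e-04  3.380e-02  1.570e-01  3.723e-01  9.700e-02  5.589e-01
  3.000e-04  1.669e-01] 0.0001859031310492143
(array([0.66509523, 0.24092899, 0.28321818]), array([[-0.49668202, -0.20292002,  0.84387821],
       [-0.10517387,  0.97919199,  0.17355548],
       [-0.86153667, -0.00255205, -0.50768894]]))
t 3.25 q [ 0.29   0.647  0.8    0.052  2.225 -1.464] tcp [0.6651 0.2408 0.2832] G [0.5882 0.2245 0.1499] F [ 0.4 -0.7 -0.6] op 0.999
x [-0.497 -0.105 -0.861] y [-0.203  0.979 -0.002]
place 30 75 [-0.12 -0.15  1.86  0.2   0.95 -1.97] 0.0
place 30 45 [-0.14 -0.24  1.93  0.21  0.96 -2.  ] 0.0
place 30 15 [-0.17 -0.33  2.01  0.22  0.98 -2.02] 0.0
place 30 -15 [-0.19 -0.42  2.07  0.23  1.01 -2.05] 0.0
place 30 -45 [-0.23 -0.52  2.14  0.24  1.05 -2.07] 0.0
place 30 -75 [-0.26 -0.62  2.21  0.26  1.09 -2.1 ] 0.0
place 45 75 [-0.17 -0.29  2.07  0.44  0.66 -2.2 ] 0.0
place 45 45 [-0.2  -0.39  2.15  0.45  0.69 -2.23] 0.0
place 45 15 [-0.23 -0.49  2.22  0.47  0.73 -2.25] 0.0
place 45 -15 [-0.27 -0.6   2.29  0.48  0.79 -2.27] 0.0
place 45 -45 [-0.32 -0.72  2.36  0.49  0.85 -2.29] 0.0
place 45 -75 
[... 309 characters left out ...]
0.75 -2.65] 0.1284
place 60 -75 [-0.48 -0.78  2.46  0.82  0.89 -2.65] 0.2257
white -30 [ 0.48  0.78  0.8   0.17  2.06 -1.22] 0.0
white -45 [ 0.46  1.04  0.5   0.28  2.35 -1.17] 0.0
white -60 [ 0.44  1.32  0.17  0.49  2.62 -1.  ] 0.0285
blue -30 [ 0.5   0.56  1.12  0.18  1.96 -1.22] 0.0
blue -45 [ 0.48  0.77  0.91  0.27  2.21 -1.19] 0.0
blue -60 [ 0.46  0.98  0.71  0.39  2.44 -1.12] 0.0
yellow -30 [ 0.28  0.68  0.94  0.06  2.04 -1.45] 0.0
yellow -45 [ 0.27  0.93  0.67  0.1   2.32 -1.44] 0.0
yellow -60 [ 0.27  1.19  0.38  0.16  2.61 -1.39] 0.0
wood -30 [ 0.29  0.45  1.26  0.06  1.95 -1.45] 0.0
wood -45 [ 0.28  0.67  1.06  0.09  2.2  -1.44] 0.0
wood -60 [ 0.27  0.87  0.88  0.13  2.43 -1.42] 0.0
```

Run:
```python
from h import *
import pickle
c=cap('wrist','w2'); pickle.dump(c,open('w2.pkl','wb'))
c=cap('side','s2'); pickle.dump(c,open('s2.pkl','wb'))
c=pickle.load(open('top0.pkl','rb'))
print('flask',ray(c,256,166,0), ray(c,248,152,.125));s=pickle.load(open('side0.pkl','rb'));print(ray(s,200,272,0),ray(s,190,237,.125))
```

```text
flask [0.75155771 0.13569881 0.        ] [0.75864353 0.141459   0.125     ]
[0.76406062 0.13343357 0.        ] [0.75500275 0.1426619  0.125     ]
```

View pics/w2.png

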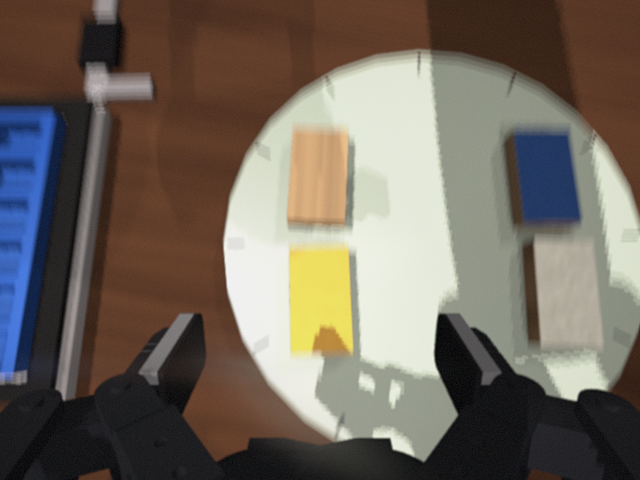

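View pics/s2.png

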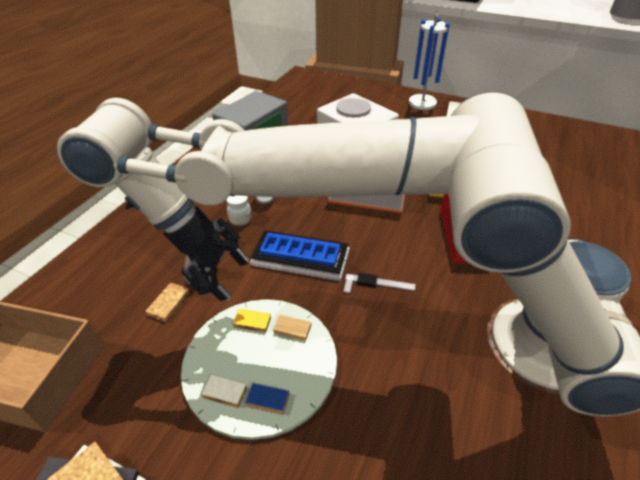

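Run:
```python
from meas import *
import pickle
c=pickle.load(open('w2.pkl','rb')); 
for n,p in dict(yellow=[(354,352),(291,355),(289,249),(350,247)],wood=[(347,221),(288,221),(294,131),(349,131)],white=[(602,347),(543,349),(533,237),(592,235)]).items():
  print(n,quad(c,p,.034))
y=np.array([.564,.220]);
for z in (.1,.04):
  goto([.5885,.225,z],tool(12,-45,1))
```

```text
yellow (array([0.56410672, 0.22044846]), np.float64(0.068667626518349), np.float64(0.04068810499624666), np.float64(13.298456842913241), np.float64(-166.0375968750117))
wood (array([0.47901436, 0.20187489]), np.float64(0.06773519792401979), np.float64(0.04016046451803858), np.float64(9.313841707522162), np.float64(-168.33024813476788))
white (array([0.52546959, 0.37821595]), np.float64(0.07363235819394513), np.float64(0.039044464571892), np.float64(8.810743674555114), np.float64(-166.37619580337355))
shift [46.6  0.7 63.4] rot [-0.005  0.255 -0.001] | deg 14.6 T [0.695 0.248 0.209]
shift [98.3  0.9 93.8] rot [-0.005  0.255 -0.001] | deg 14.6 T [0.695 0.248 0.149]
```

Run:
```python
from h import *
goto([.5884,.2257,.09],tool(13,-45,1))
```

```text
shift [55.2  3.4 68.5] rot [-0.019  0.255 -0.012] | deg 14.7 T [0.695 0.25  0.199]
```

Emit:
jog_arm(moves="55 3 68 -0.019 0.255 -0.012 0.37;55 3 68 -0.019 0.255 -0.012 0.37;55 3 68 -0.019 0.255 -0.012 0.37;55 3 68 -0.019 0.255 -0.012 0.37;55 3 68 -0.019 0.255 -0.012 0.37;55 3 68 -0.019 0.255 -0.012 0.37;55 3 68 -0.019 0.255 -0.012 0.37;55 3 68 -0.019 0.255 -0.012 0.37")

```text
time_s: 4.35
tcp_pos: [0.6941, 0.2504, 0.204]
orientation: [-0.106, 0.916, 0.046, 0.384]
contact_force: [-0.0, -0.9, 0.0]
opening: 0.629
```

Run:
```python
from h import *
st(); goto([.5884,.2257,.040],tool(13,-45,1)); c=cap('wrist','w3')
```

```text
t 4.35 q [ 0.29   0.896  0.621  0.065  2.4   -1.482] tcp [0.6941 0.2504 0.204 ] G [0.5884 0.2259 0.0937] F [-0.  -0.9  0. ] op 0.629
x [-0.683 -0.158 -0.713] y [-0.228  0.974  0.003]
shift [38.3 -0.5 38.9] rot [0.004 0.008 0.001] | deg 0.5 T [0.695 0.25  0.149]
```

View pics/w3.png

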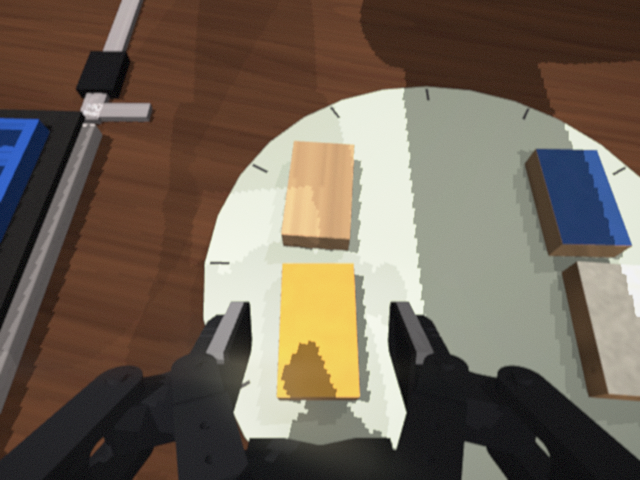

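Emit:
jog_arm(moves="20 0 20 0 0 0 0.37;37 0 38 0.004 0.008 0 0.37;37 0 38 0.004 0.008 0 0.37;37 0 38 0.004 0.008 0 0.37;37 0 38 0.004 0.008 0 0.37;37 0 38 0.004 0.008 0 0.37;37 0 38 0.004 0.008 0 0.37;37 0 38 0.004 0.008 0 0.37")

```text
time_s: 5.4
tcp_pos: [0.6952, 0.2508, 0.1508]
orientation: [-0.105, 0.918, 0.043, 0.38]
contact_force: [0.6, -0.2, 0.2]
opening: 0.632
```

Run:
```python
from h import *
st(); goto([.5884,.2257,.040],tool(13,-45,1)); c=cap('wrist','w4'); c=cap('side','s4'); crop(c,'s4c',150,220,350,400,4)
```

```text
t 5.4 q [ 0.29   0.935  0.658  0.061  2.332 -1.484] tcp [0.6952 0.2508 0.1508] G [0.5886 0.2261 0.0414] F [ 0.6 -0.2  0.2] op 0.632
x [-0.689 -0.16  -0.707] y [-0.226  0.974 -0.   ]
shift [ 1.2 -0.5  0.7] rot [ 0.    -0.     0.001] | deg 0.0 T [0.695 0.25  0.149]
```

View pics/w4.png

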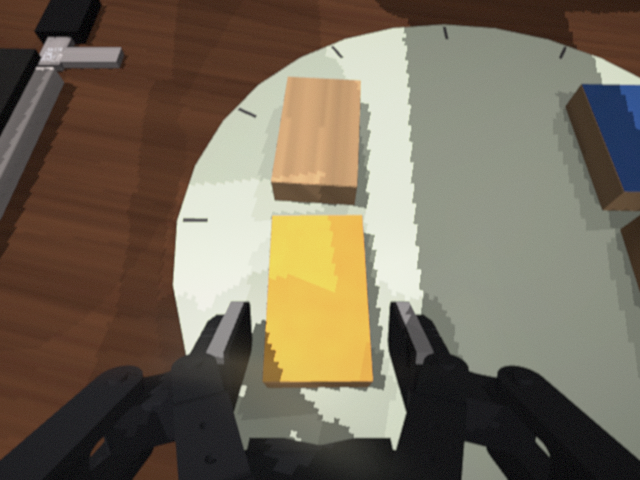

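View pics/s4c.png

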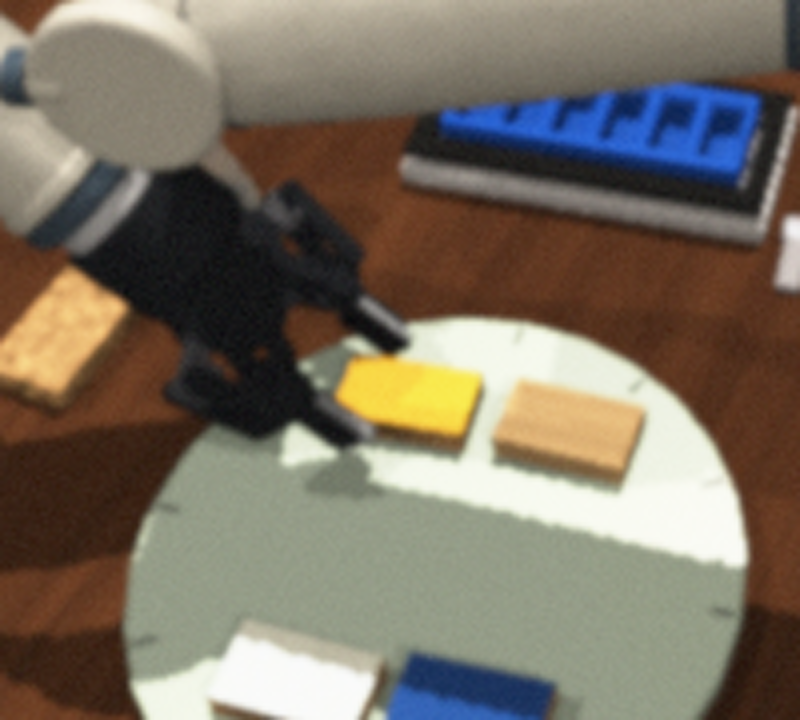

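Emit:
jog_arm(moves="4 0 3 0 0 0 0.37;4 0 3 0 0 0 0.37;4 0 3 0 0 0 0.5;4 0 3 0 0 0 0.6;4 0 3 0 0 0 0.8;4 0 3 0 0 0 1;4 0 3 0 0 0 1;4 0 3 0 0 0 1")

```text
time_s: 6.5
tcp_pos: [0.6945, 0.2507, 0.1458]
orientation: [-0.105, 0.918, 0.043, 0.38]
contact_force: [0.3, 0.3, 1.6]
opening: 0.45
```

Run:
```python
from h import *
st(); c=cap('wrist','w5'); c=cap('side','s5'); crop(c,'s5c',150,220,350,400,4)
```

```text
t 6.5 q [ 0.29   0.936  0.665  0.061  2.324 -1.485] tcp [0.6945 0.2507 0.1458] G [0.5879 0.226  0.0364] F [0.3 0.3 1.6] op 0.45
x [-0.689 -0.16  -0.707] y [-0.226  0.974 -0.   ]
```

View pics/w5.png

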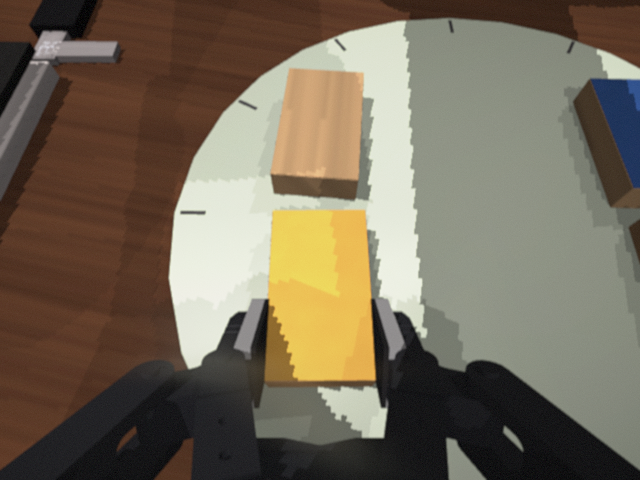

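View pics/s5c.png

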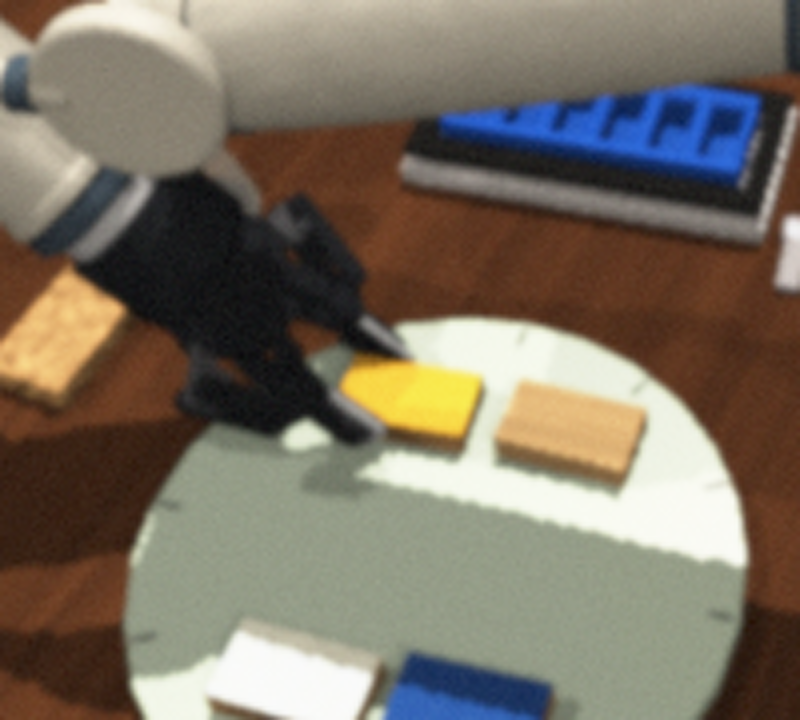

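Run:
```python
from h import *
o=bot.observe(); R=Ro.from_quat(o['orientation']).as_matrix()
c=R.T@(np.array([.564,.2202,.026])-o['tcp_pos'])*1000; a=np.radians(13.2); print(c, R.T@[-np.cos(a),-np.sin(a),0],R.T@[0,0,1.])
```

```text
[179.49966583  -0.21558515  -9.97336477] [ 0.70744124 -0.0028168  -0.70676655] [-7.06770005e-01 -3.49095074e-04 -7.07443311e-01]
```

Emit:
jog_arm(moves="-20 0 -20 0 0 0 1;-50 0 -50 0 0 0 1;-80 0 -80 0 0 0 1;-100 0 -100 0 0 0 1;-100 0 -100 0 0 0 1;-100 0 -100 0 0 0 1;-100 0 -100 0 0 0 1;-100 0 -100 0 0 0 1")

```text
time_s: 7.6
tcp_pos: [0.6946, 0.2508, 0.2852]
orientation: [-0.105, 0.919, 0.043, 0.379]
contact_force: [-0.3, -0.3, -0.8]
opening: 0.447
```

Run:
```python
from h import *
st(); c=cap('wrist','w6'); c=cap('side','s6'); crop(c,'s6c',100,150,350,400,3)
```

```text
t 7.6 q [ 0.29   0.888  0.492  0.079  2.548 -1.461] tcp [0.6946 0.2508 0.2852] G [0.5877 0.226  0.1761] F [-0.3 -0.3 -0.8] op 0.447
x [-0.691 -0.16  -0.705] y [-0.226  0.974 -0.   ]
```

View pics/w6.png

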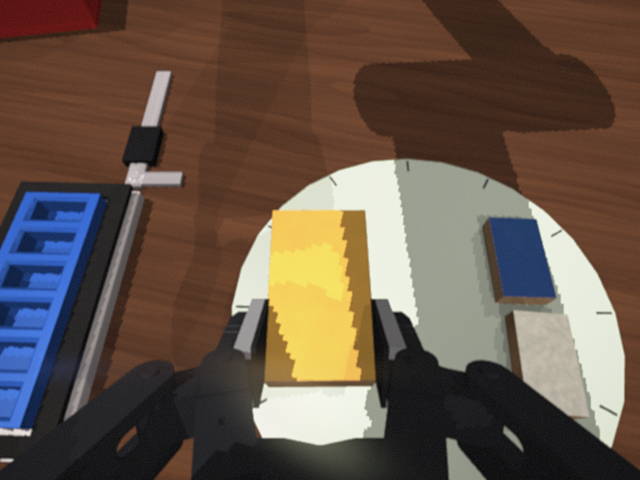

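View pics/s6c.png

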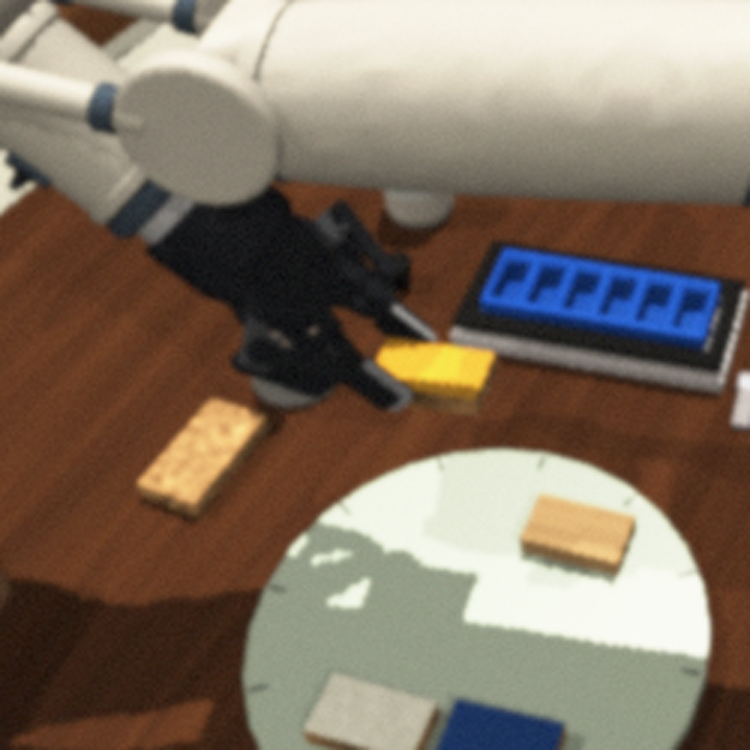

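```bash
cat >> h.py <<'E'
def wcam(o=None):
    pass
def couponpx(c,cc,o):
    """project coupon corners; cc centre in tool mm (m)"""
    R=Ro.from_quat(o['orientation']).as_matrix(); e=np.array([.7071,0,-.7071]); n=np.array([-.7071,0,-.7071]); y=np.array([0,1,0])
    out=[]
    for se,sy in [(-1,1),(-1,-1),(1,-1),(1,1)]:
        p=cc+e*se*.035+y*sy*.02+n*.008
        out.append(np.round(proj(c,R@p+o['tcp_pos']),0).tolist())
    return out
def place(cc,C,psi,th=45):
    R=tool(psi,th,1); T=np.array(C)-R@cc; return goto(T+GD*R[:,0],R)
E
python3 - <<'E'
from h import *
o=bot.observe(); c=eyes.capture('wrist'); c['f']=240/np.tan(np.radians(c['fov_y'])/2)
print(couponpx(c,np.array([.1795,0,-.010]),o))
u=np.array([np.cos(np.radians(11.8)),np.sin(np.radians(11.8))]);rc=np.array([.5676,-.0073])
place(np.array([.1795,0,-.010]),np.r_[rc+.075*u,.17],11.8)
E
```

```text
[[376.0, 373.0], [262.0, 373.0], [273.0, 205.0], [366.0, 205.0]]
shift [ 148.3 -221.8 -172.5] rot [ 0.024 -1.572  0.   ] | deg 90.1 T [ 0.524 -0.016  0.304]
```

Emit:
jog_arm(moves="0 -40 -60 0 0 0 1;148 -222 -172 0.024 -1.572 0 1;148 -222 -172 0.024 -1.572 0 1;148 -222 -172 0.024 -1.572 0 1;148 -222 -172 0.024 -1.572 0 1;148 -222 -172 0.024 -1.572 0 1;148 -222 -172 0.024 -1.572 0 1;148 -222 -172 0.024 -1.572 0 1")

```text
time_s: 8.75
tcp_pos: [0.5237, -0.017, 0.305]
orientation: [-0.054, 0.5, 0.089, 0.86]
contact_force: [0.9, 1.1, -0.4]
opening: 0.45
```

Run:
```python
from h import *
st();u=np.array([np.cos(np.radians(11.8)),np.sin(np.radians(11.8))]);rc=np.array([.5676,-.0073])
place(np.array([.1777,0,-.0082]),np.r_[rc+.075*u,.11],11.8)
```

```text
t 8.75 q [-0.152 -0.331  1.834  0.189  1.155 -1.966] tcp [ 0.5237 -0.017   0.305 ] G [ 0.5985 -0.0016  0.1705] F [ 0.9  1.1 -0.4] op 0.45
x [ 0.484  0.099 -0.87 ] y [-0.206  0.978 -0.003]
shift [ 55.3   0.7 -31.3] rot [ 0.003 -0.269  0.001] | deg 15.4 T [ 0.524 -0.016  0.241]
```

Emit:
jog_arm(moves="55 1 -31 0.003 -0.269 0.001 1;55 1 -31 0.003 -0.269 0.001 1;55 1 -31 0.003 -0.269 0.001 1;55 1 -31 0.003 -0.269 0.001 1;55 1 -31 0.003 -0.269 0.001 1;55 1 -31 0.003 -0.269 0.001 1;55 1 -31 0.003 -0.269 0.001 1;55 1 -31 0.003 -0.269 0.001 1")

```text
time_s: 9.75
tcp_pos: [0.5239, -0.0157, 0.2411]
orientation: [-0.04, 0.384, 0.096, 0.918]
contact_force: [0.8, 0.8, -0.7]
opening: 0.455
```

Run:
```python
from h import *
import pickle
o=st()
for n in ('wrist','side','top'):
  c=cap(n,n+'7'); c['o']=o; pickle.dump(c,open(n+'7.pkl','wb'))
  if n=='side': crop(c,'s7c',220,160,400,300,4)
  if n=='top': crop(c,'t7c',270,175,345,280,6)
```

```text
t 9.75 q [-0.18  -0.383  2.036  0.385  0.786 -2.132] tcp [ 0.5239 -0.0157  0.2411] G [0.6302 0.0067 0.1309] F [ 0.8  0.8 -0.7] op 0.455
x [ 0.687  0.145 -0.712] y [-0.206  0.979  0.   ]
```

View pics/wrist7.png

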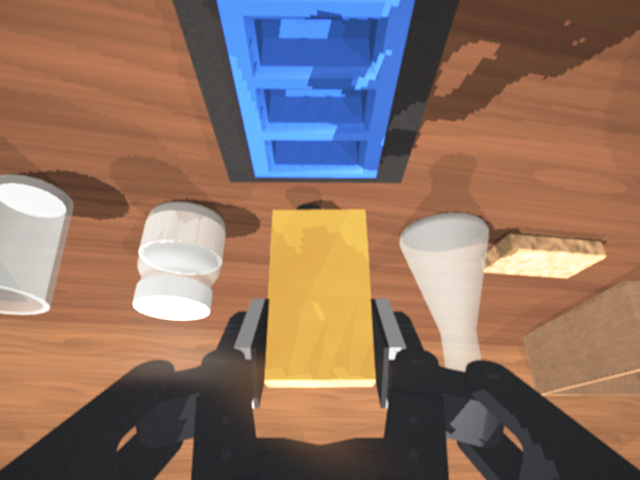

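View pics/s7c.png

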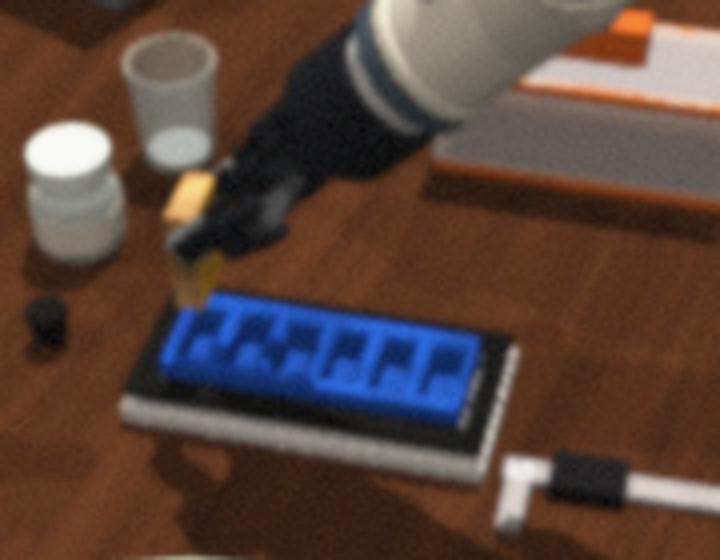

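View pics/t7c.png

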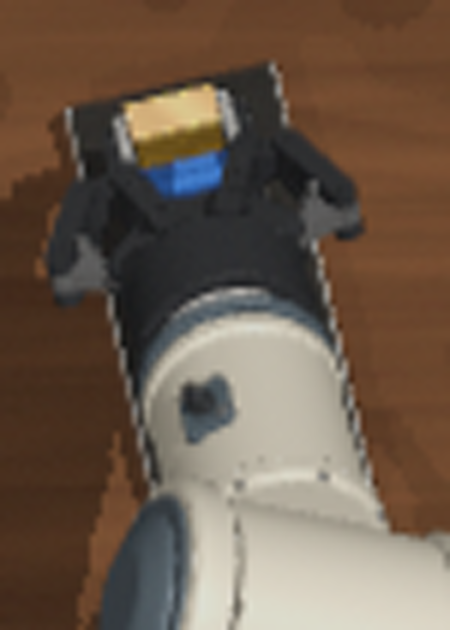

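Run:
```python
from h import *
import pickle
c=pickle.load(open('wrist7.pkl','rb')); crop(c,'c7a',170,0,470,190,2.6); crop(c,'c7b',240,195,400,395,3)
```

```text
(no output)
```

View pics/c7a.png

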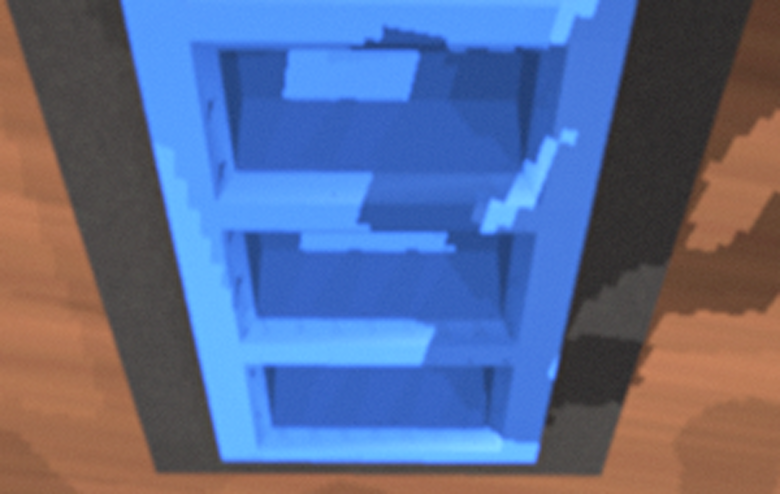

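View pics/c7b.png

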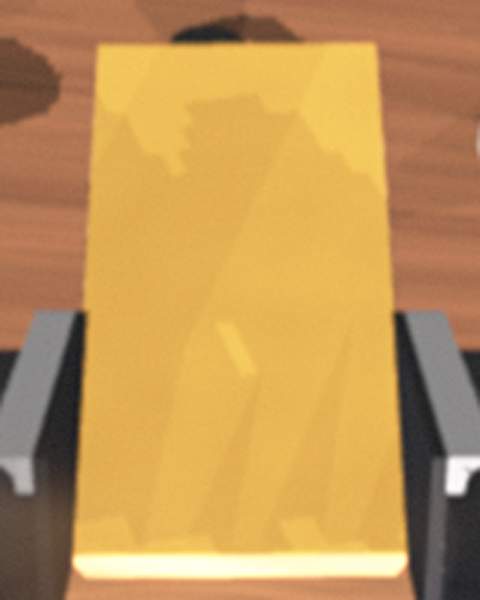

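```bash
cat >> h.py <<'E'
def pnp(c,o,px):
    """px: face corners: lower-end left,right, grabbed-end right,left -> coupon pose in tool"""
    K=np.array([[c['f'],0,c['cx']],[0,c['f'],c['cy']],[0,0,1]])
    # obj: e axis toward lower end; image-left = tool -y?  camera x = +tool y
    obj=np.array([[.035,-.02,0],[.035,.02,0],[-.035,.02,0],[-.035,-.02,0]])
    ok,rv,tv=cv2.solvePnP(obj,np.array(px,float),K,None); 
    Rt=Ro.from_quat(o['orientation']).as_matrix(); Rc=np.array(c['R']); tc=np.array(c['t'])
    Ro_=Ro.from_rotvec(rv.ravel()).as_matrix()
    pw=Rc.T@(tv.ravel()-tc); Rw=Rc.T@Ro_
    f=Rt.T@(pw-o['tcp_pos']); e=Rt.T@Rw[:,0]; n=Rt.T@Rw[:,2]
    pr,_=cv2.projectPoints(obj,rv,tv,K,None)
    print('face ctr tool',np.round(f*1e3,1),'e',np.round(e,3),'n',np.round(n,3),'res',np.abs(pr[:,0]-px).max())
    s=-1 if n@[-.7071,0,-.7071]>0 else 1
    return f+s*n*.008,e
E
python3 - <<'E'
from h import *
import pickle
c=pickle.load(open('wrist7.pkl','rb'));o=c['o']
cc,e=pnp(c,o,[(272.2,209.2),(365.5,209.2),(375.5,379.2),(264.5,379.2)]); print('centre',cc*1e3)
R=Ro.from_quat(o['orientation']).as_matrix()
print('model centre world',R@cc+o['tcp_pos'],'e world',R@e)
P=[ray(c,u,v,.036) for u,v in [(254.6,177.7),(376.9,177.7),(216.9,0),(413,0)]]; print(np.round(P,4))
m=(P[0]+P[1])/2; m2=(P[2]+P[3])/2; print('end',m,'head',np.degrees(np.arctan2(*(m-m2)[1::-1])), 'w',np.linalg.norm(P[0]-P[1]),np.linalg.norm(P[2]-P[3]))
for a,b in [(11.8,0)]:
  u=np.array([np.cos(np.radians(a)),np.sin(np.radians(a))]); print('slot5 from wrist', m[:2]-.016*u,'rack c',m[:2]-.091*u,' from top',np.array([.5676,-.0073])+.075*u)
E
```

```text
face ctr tool [ 1.755e+02 -1.000e-01 -1.240e+01] e [ 0.673 -0.005 -0.74 ] n [ 0.74  -0.013  0.673] res 0.607981456750565
centre [ 1.81468535e+02 -1.58167890e-01 -7.03914869e+00]
model centre world [0.64368251 0.00935598 0.10691236] e world [-0.05249757 -0.01584632 -0.99849532]
[[ 0.6666 -0.0211  0.036 ]
 [ 0.6532  0.0429  0.036 ]
 [ 0.5738 -0.0391  0.036 ]
 [ 0.5607  0.023   0.036 ]]
end [0.65989884 0.01092783 0.036     ] head 11.572424672660734 w 0.06538163504317777 0.06346979822721201
slot5 from wrist [0.64423697 0.0076559 ] rack c [ 0.57082191 -0.00768131]  from top [0.64101505 0.0080372 ]
```

Emit:
jog_arm(moves="0 -1.3 0 0 -0.008 0 1;10 -1.3 -10 0 -0.008 0 1;15 -1.3 -15 0 -0.008 0 1;20 -1.3 -20 0 -0.008 0 1;23 -1.3 -23 0 -0.008 0 1;26 -1.3 -26 0 -0.008 0 1;29 -1.3 -29 0 -0.008 0 1;29 -1.3 -29 0 -0.008 0 1")

```text
time_s: 10.9
tcp_pos: [0.5239, -0.0171, 0.2]
orientation: [-0.039, 0.38, 0.096, 0.919]
contact_force: [2.5, 0.0, -1.5]
opening: 0.454
```

Run:
```python
from h import *
import pickle
o=st()
for n in ('wrist','side'):
  c=cap(n,n+'8'); c['o']=o; pickle.dump(c,open(n+'8.pkl','wb'))
  if n=='side': crop(c,'s8c',220,160,400,300,4)
```

```text
t 10.9 q [-0.184 -0.343  2.084  0.433  0.7   -2.194] tcp [ 0.5239 -0.0171  0.2   ] G [0.6312 0.0054 0.0908] F [ 2.5  0.  -1.5] op 0.454
x [ 0.693  0.146 -0.706] y [-0.206  0.979  0.   ]
```

View pics/wrist8.png

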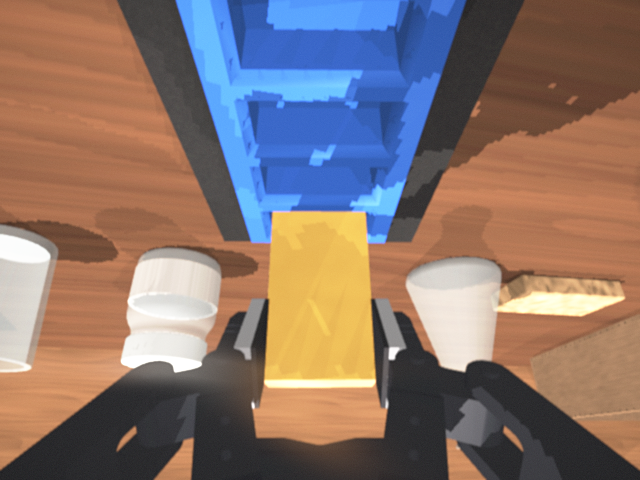

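View pics/s8c.png

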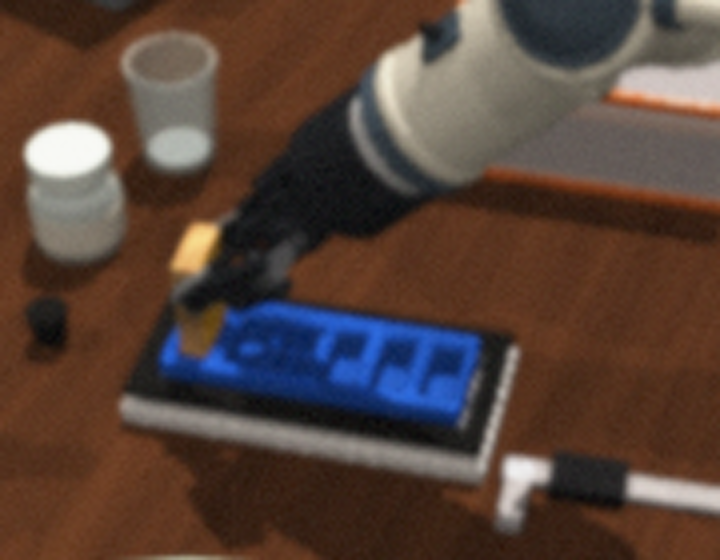

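Emit:
jog_arm(moves="3 0 -3 0 0 0 1;5 0 -5 0 0 0 1;7 0 -7 0 0 0 1;9 0 -9 0 0 0 1;9 0 -9 0 0 0 1;9 0 -9 0 0 0 1;9 0 -9 0 0 0 1;9 0 -9 0 0 0 1")

```text
time_s: 12.0
tcp_pos: [0.5239, -0.0172, 0.1873]
orientation: [-0.04, 0.38, 0.096, 0.919]
contact_force: [5.6, 0.1, -0.4]
opening: 0.453
```

Run:
```python
from h import *
o=st(); c=cap('wrist','wrist9');c=cap('side','s9'); crop(c,'s9c',220,160,400,300,4)
```

```text
t 12.0 q [-0.184 -0.328  2.096  0.447  0.676 -2.212] tcp [ 0.5239 -0.0172  0.1873] G [0.6311 0.0054 0.078 ] F [ 5.6  0.1 -0.4] op 0.453
x [ 0.693  0.146 -0.706] y [-0.206  0.979 -0.   ]
```

View pics/wrist9.png

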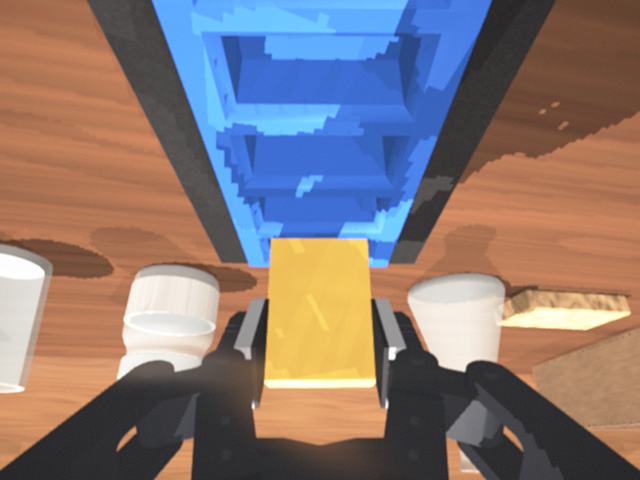

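View pics/s9c.png

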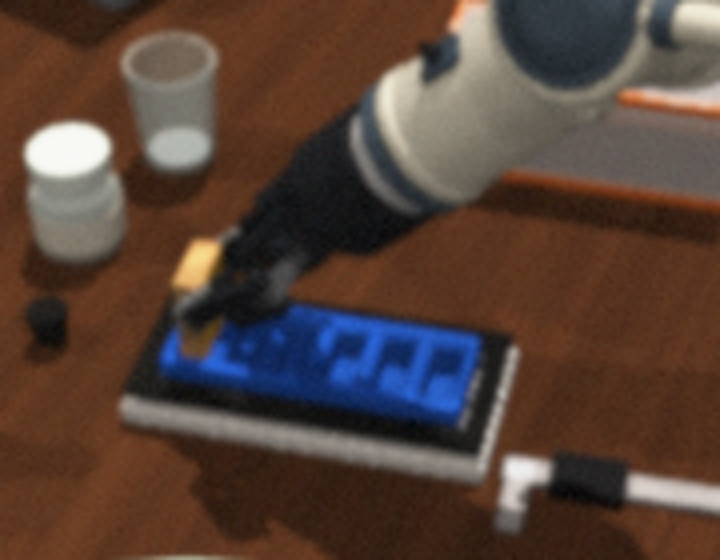

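Emit:
jog_arm(moves="1 0 1 0 0 0 1;3 0 -1 0 0 0 1;4 0 -2 0 0 0 1;5 0 -3 0 0 0 1;6 0 -4 0 0 0 1;6 0 -4 0 0 0 1;6 0 -4 0 0 0 1;6 0 -4 0 0 0 1")

```text
time_s: 13.1
tcp_pos: [0.526, -0.0168, 0.1824]
orientation: [-0.04, 0.378, 0.095, 0.92]
contact_force: [-2.0, 0.8, 6.7]
opening: 0.451
```

Run:
```python
from h import *
o=st(); c=cap('wrist','wrist10')
```

```text
t 13.1 q [-0.183 -0.316  2.097  0.456  0.66  -2.222] tcp [ 0.526  -0.0168  0.1824] G [0.6336 0.0057 0.0736] F [-2.   0.8  6.7] op 0.451
x [ 0.696  0.146 -0.703] y [-0.206  0.979 -0.001]
```

View pics/wrist10.png

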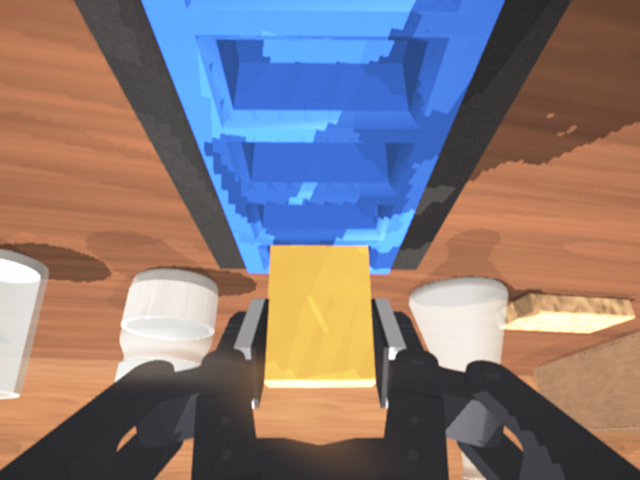

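Emit:
jog_arm(moves="-1 0 1 0 0 0 0.6;-1 0 1 0 0 0 0.3;-1 0 1 0 0 0 0.3;-15 0 0 0 0 0 0.3;-50 0 0 0 0 0 0.3;-90 0 0 0 0 0 0.3;-120 0 0 0 0 0 0.3;-150 0 0 0 0 0 0.3")

```text
time_s: 14.15
tcp_pos: [0.4204, -0.0388, 0.2863]
orientation: [-0.04, 0.38, 0.096, 0.919]
contact_force: [0.3, -0.4, 0.7]
opening: 0.698
```

Run:
```python
from h import *
import pickle
o=st()
c=cap('wrist','wrist11'); c['o']=o;pickle.dump(c,open('wrist11.pkl','wb'))
c=cap('side','side11');c=cap('top','t11'); pickle.dump(c,open('top11.pkl','wb'));crop(c,'t11c',145,185,345,305,4)
```

```text
t 14.15 q [-0.314 -0.762  2.2    0.424  1.03  -2.184] tcp [ 0.4204 -0.0388  0.2863] G [ 0.5275 -0.0162  0.177 ] F [ 0.3 -0.4  0.7] op 0.698
x [ 0.692  0.146 -0.707] y [-0.206  0.979  0.   ]
```

View pics/wrist11.png

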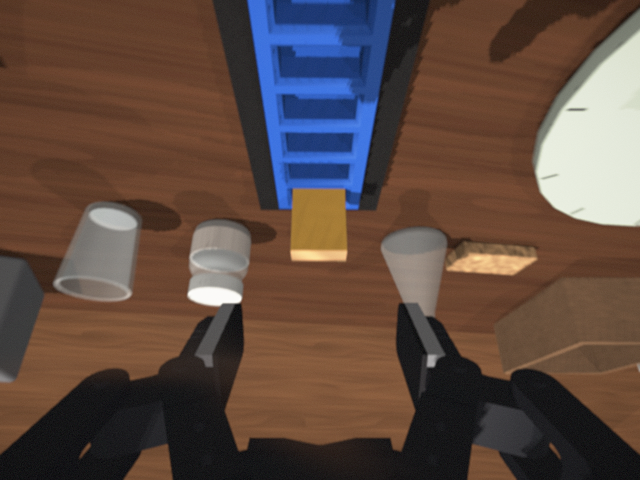

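View pics/side11.png

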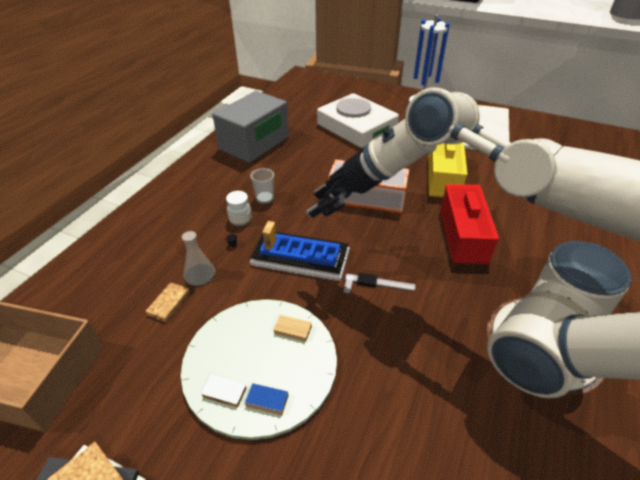

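View pics/t11c.png

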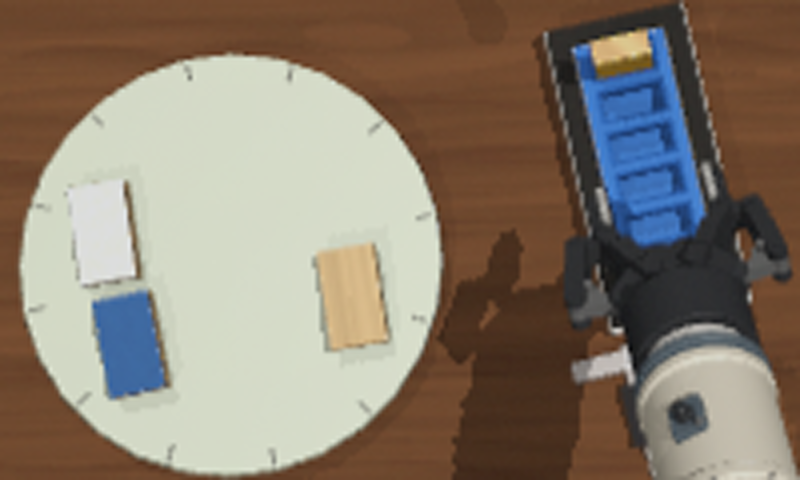

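Run:
```python
from meas import *
import pickle
c=pickle.load(open('top11.pkl','rb'))
for k,p in dict(wood=[(315,253),(374,243),(390,342),(327,351)],white=[(68,187),(126,180),(140,277),(83,286)],blue=[(93,300),(150,290),(170,387),(110,399)]).items(): print(k,quad(c,p,.034,(145,185),4))
u=np.array([np.cos(.157),np.sin(.157)])
goto(np.r_[np.array([.4825,.2012])+.025*u,.12],tool(9,-45,1))
```

```text
wood (array([0.47937125, 0.20150928]), np.float64(0.07001493153102098), np.float64(0.043229197984895114), np.float64(7.452942548293599), np.float64(-172.59563395323542))
white (array([0.52947901, 0.37509892]), np.float64(0.0702889309940576), np.float64(0.04076434339085454), np.float64(8.374748847964756), np.float64(-173.5159094708663))
blue (array([0.45057592, 0.3565018 ]), np.float64(0.07011306671265907), np.float64(0.04153867647921424), np.float64(10.608516899810043), np.float64(-170.79679716058328))
shift [213.4 216.  130.7] rot [0.055 1.574 0.002] | deg 90.3 T [0.615 0.222 0.229]
```

Emit:
jog_arm(moves="-30 60 20 0 0.1 0 0.3;190 216 125 0.055 1.574 0.002 0.35;190 216 125 0.055 1.574 0.002 0.35;190 216 125 0.055 1.574 0.002 0.35;190 216 125 0.055 1.574 0.002 0.35;190 216 125 0.055 1.574 0.002 0.35;190 216 125 0.055 1.574 0.002 0.35;190 216 125 0.055 1.574 0.002 0.35")

```text
time_s: 15.3
tcp_pos: [0.5953, 0.22, 0.2361]
orientation: [-0.072, 0.883, 0.041, 0.462]
contact_force: [-1.2, 0.6, 0.2]
opening: 0.649
```

Run:
```python
from h import *
st()
u=np.array([np.cos(.157),np.sin(.157)])
goto(np.r_[np.array([.4825,.2012])+.025*u,.09],tool(9,-45,1))
```

```text
t 15.3 q [ 0.282  0.481  1.121  0.084  2.141 -1.433] tcp [0.5953 0.22   0.2361] G [0.5083 0.2062 0.1089] F [-1.2  0.6  0.2] op 0.649
x [-0.563 -0.089 -0.822] y [-0.165  0.986  0.006]
shift [18.7 -1.3 37.3] rot [0.01  0.179 0.001] | deg 10.3 T [0.615 0.222 0.199]
```

Emit:
jog_arm(moves="19 -1 37 0.01 0.179 0 0.35;19 -1 37 0.01 0.179 0 0.35;19 -1 37 0.01 0.179 0 0.35;19 -1 37 0.01 0.179 0 0.35;19 -1 37 0.01 0.179 0 0.35;19 -1 37 0.01 0.179 0 0.35;19 -1 37 0.01 0.179 0 0.35;19 -1 37 0.01 0.179 0 0.35")

```text
time_s: 16.3
tcp_pos: [0.6146, 0.221, 0.2042]
orientation: [-0.072, 0.919, 0.03, 0.387]
contact_force: [-0.3, 0.6, 0.7]
opening: 0.651
```

Run:
```python
from h import *
import pickle
o=st();c=cap('wrist','w12');c['o']=o;pickle.dump(c,open('w12.pkl','wb'))
```

```text
t 16.3 q [ 0.272  0.623  1.019  0.106  2.268 -1.419] tcp [0.6146 0.221  0.2042] G [0.5078 0.2043 0.0935] F [-0.3  0.6  0.7] op 0.651
x [-0.69  -0.108 -0.715] y [-0.155  0.988  0.   ]
```

View pics/w12.png

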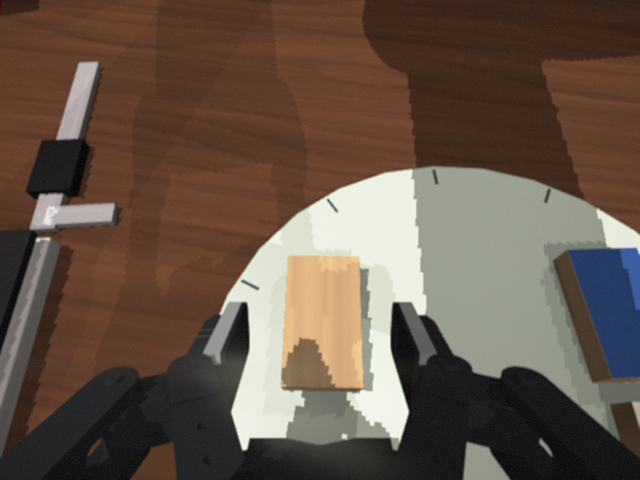

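```bash
cat >> meas.py <<'E'
def wq(c,px):
    q=quad(c,px,.034); print(q); return q
E
python3 - <<'E'
from meas import *
import pickle
c=pickle.load(open('w12.pkl','rb')); wq(c,[(363,388),(281,388),(288,256),(358,256)])
for C in ([.4795,.2015],[.4775,.2015]):
  u=np.array([np.cos(.157),np.sin(.157)])
  goto(np.r_[np.array(C)+.025*u,.037],tool(9,-45,1))
E
```

```text
(array([0.48179746, 0.20194389]), np.float64(0.06985600569837781), np.float64(0.03937014284929158), np.float64(8.309944814668091), np.float64(-171.04817695527976))
shift [42.7  1.8 38.7] rot [-0.001  0.011 -0.001] | deg 0.7 T [0.612 0.223 0.146]
shift [44.1  2.2 37.3] rot [-0.001  0.011 -0.001] | deg 0.7 T [0.61  0.223 0.146]
```

Emit:
jog_arm(moves="20 2 20 0 0 0 0.35;35 2 34 0 0.011 0 0.35;41.5 2 40 0 0.011 0 0.35;41.5 2 40 0 0.011 0 0.35;41.5 2 40 0 0.011 0 0.6;41.5 2 40 0 0.011 0 1;41.5 2 40 0 0.011 0 1;41.5 2 40 0 0.011 0 1")

```text
time_s: 17.35
tcp_pos: [0.6141, 0.2231, 0.1475]
orientation: [-0.072, 0.921, 0.03, 0.382]
contact_force: [1.1, 0.3, 5.6]
opening: 0.448
```

Run:
```python
from h import *
import pickle
o=st();c=cap('wrist','w13');c['o']=o;pickle.dump(c,open('w13.pkl','wb'))
```

```text
t 17.35 q [ 0.275  0.673  1.054  0.104  2.193 -1.426] tcp [0.6141 0.2231 0.1475] G [0.5062 0.2062 0.038 ] F [1.1 0.3 5.6] op 0.448
x [-0.698 -0.109 -0.708] y [-0.155  0.988  0.001]
```

View pics/w13.png

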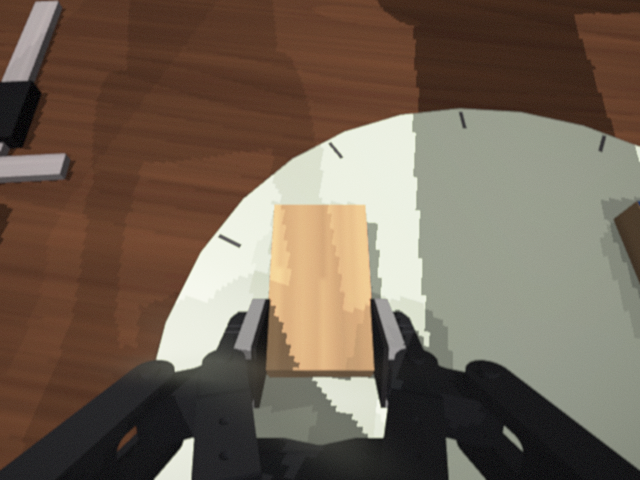

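Emit:
jog_arm(moves="-20 0 -20 0 0 0 1;-60 0 -60 0 0 0 1;-100 0 -100 0 0 0 1;-120 0 -120 0 0 0 1;-120 0 -120 0 0 0 1;-120 0 -120 0 0 0 1;-120 0 -120 0 0 0 1;-120 0 -120 0 0 0 1")

```text
time_s: 18.4
tcp_pos: [0.6139, 0.223, 0.3144]
orientation: [-0.072, 0.922, 0.03, 0.38]
contact_force: [0.1, -0.1, 0.0]
opening: 0.448
```

```bash
cat >> h.py <<'E'
SL5=np.array([.6435,.0077]); U=np.array([np.cos(np.radians(11.7)),np.sin(np.radians(11.7))])
def slot(k): return SL5-.03*(5-k)*U
E
python3 - <<'E'
from h import *
st(); place(np.array([.1806,0,-.0088]),np.r_[slot(4),.16],11.7)
cap('wrist','w14')
E
```

```text
t 18.4 q [ 0.275  0.578  0.886  0.133  2.457 -1.383] tcp [0.6139 0.223  0.3144] G [0.5056 0.2059 0.2052] F [ 0.1 -0.1  0. ] op 0.448
x [-0.7   -0.11  -0.705] y [-0.155  0.988 -0.   ]
shift [ 124.7 -224.6  -95.2] rot [-0.054 -1.573  0.   ] | deg 90.2 T [ 0.495 -0.023  0.294]
```

View pics/w14.png

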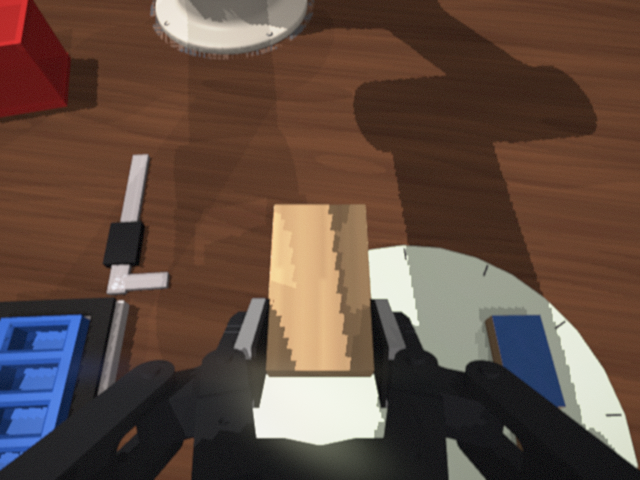

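Emit:
jog_arm(moves="-10 -40 -30 0 0 0 1;125 -225 -95 -0.054 -1.573 0 1;125 -225 -95 -0.054 -1.573 0 1;125 -225 -95 -0.054 -1.573 0 1;125 -225 -95 -0.054 -1.573 0 1;125 -225 -95 -0.054 -1.573 0 1;125 -225 -95 -0.054 -1.573 0 1;125 -225 -95 -0.054 -1.573 0 1")

```text
time_s: 19.45
tcp_pos: [0.4948, -0.0237, 0.295]
orientation: [-0.046, 0.494, 0.087, 0.864]
contact_force: [-0.2, 0.8, -1.1]
opening: 0.45
```

Run:
```python
from h import *
st(); place(np.array([.1806,0,-.0088]),np.r_[slot(4),.105],11.7)
```

```text
t 19.45 q [-0.182 -0.419  1.921  0.212  1.148 -1.987] tcp [ 0.4948 -0.0237  0.295 ] G [ 0.5718 -0.0076  0.1617] F [-0.2  0.8 -1.1] op 0.45
x [ 0.497  0.104 -0.861] y [-0.196  0.981  0.005]
shift [ 48.5   0.3 -28.1] rot [-0.009 -0.252  0.   ] | deg 14.5 T [ 0.495 -0.023  0.239]
```

Emit:
jog_arm(moves="0 0 0 -0.009 -0.252 0 1;10 0 -6 -0.009 -0.252 0 1;48.5 0.3 -28 -0.009 -0.252 0 1;48.5 0.3 -28 -0.009 -0.252 0 1;48.5 0.3 -28 -0.009 -0.252 0 1;48.5 0.3 -28 -0.009 -0.252 0 1;48.5 0.3 -28 -0.009 -0.252 0 1;48.5 0.3 -28 -0.009 -0.252 0 1")

```text
time_s: 20.45
tcp_pos: [0.4954, -0.0229, 0.2396]
orientation: [-0.039, 0.383, 0.094, 0.918]
contact_force: [-0.4, -1.1, 0.2]
opening: 0.449
```

Run:
```python
from h import *
import pickle
o=st(); place(np.array([.1806,0,-.0088]),np.r_[slot(4),.065],11.7);place(np.array([.1806,0,-.0088]),np.r_[slot(4),.051],11.7)
c=cap('wrist','w15'); c['o']=o;pickle.dump(c,open('w15.pkl','wb'))
```

```text
t 20.45 q [-0.211 -0.474  2.105  0.4    0.816 -2.157] tcp [ 0.4954 -0.0229  0.2396] G [ 0.602  -0.0008  0.1296] F [-0.4 -1.1  0.2] op 0.449
x [ 0.689  0.143 -0.711] y [-0.203  0.979 -0.   ]
shift [ 28.7  -0.1 -28.8] rot [ 0.    -0.005 -0.   ] | deg 0.3 T [ 0.495 -0.023  0.199]
shift [ 38.7  -0.1 -38.7] rot [ 0.    -0.005 -0.   ] | deg 0.3 T [ 0.495 -0.023  0.185]
```

View pics/w15.png

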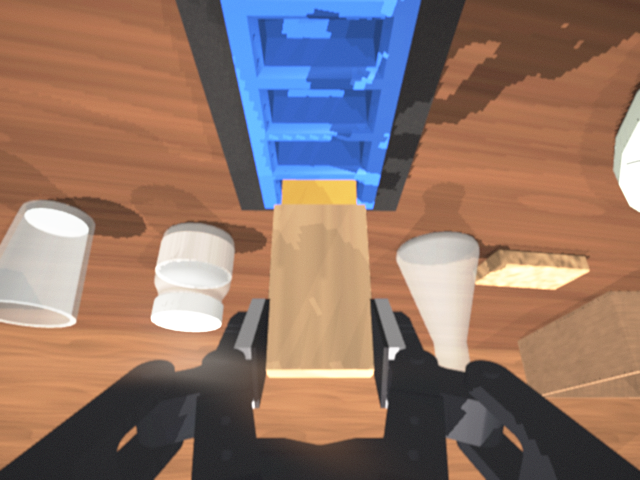

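Emit:
jog_arm(moves="8 0 -8 0 -0.004 0 1;16 0 -16 0 -0.004 0 1;21 0 -21 0 -0.004 0 1;24 0 -24 0 -0.004 0 1;27 0 -27 0 -0.004 0 1;30 0 -30 0 -0.004 0 1;32 0 -32 0 -0.004 0 1;33 0 -33 0 -0.004 0 1")

```text
time_s: 21.5
tcp_pos: [0.495, -0.0229, 0.192]
orientation: [-0.039, 0.382, 0.094, 0.919]
contact_force: [0.4, -0.6, 0.4]
opening: 0.445
```

Run:
```python
from h import *
import pickle
o=st(); place(np.array([.1806,0,-.0088]),np.r_[slot(4),.051],11.7)
```

```text
t 21.5 q [-0.212 -0.429  2.161  0.447  0.722 -2.22 ] tcp [ 0.495  -0.0229  0.192 ] G [ 0.6018 -0.0007  0.0824] F [ 0.4 -0.6  0.4] op 0.445
x [ 0.691  0.143 -0.709] y [-0.203  0.979  0.   ]
shift [ 5.1 -0.2 -4.9] rot [ 0.    -0.002 -0.   ] | deg 0.1 T [ 0.495 -0.023  0.185]
```

Emit:
jog_arm(moves="2 0 -2 0 0 0 1;4 0 -4 0 0 0 1;5 0 -5 0 0 0 1;6 0 -6 0 0 0 1;6.5 0 -6.5 0 0 0 1;6.5 0 -6.5 0 0 0 1;6.5 0 -6.5 0 0 0 1;6.5 0 -6.5 0 0 0 1")

```text
time_s: 22.5
tcp_pos: [0.496, -0.0229, 0.1862]
orientation: [-0.039, 0.379, 0.094, 0.92]
contact_force: [-5.9, 1.0, 10.1]
opening: 0.449
```

Run:
```python
from h import *
o=st(); cap('wrist','w16')
```

```text
t 22.5 q [-0.212 -0.419  2.167  0.459  0.703 -2.234] tcp [ 0.496  -0.0229  0.1862] G [ 0.6036 -0.0007  0.0772] F [-5.9  1.  10.1] op 0.449
x [ 0.695  0.143 -0.704] y [-0.203  0.979 -0.001]
```

View pics/w16.png

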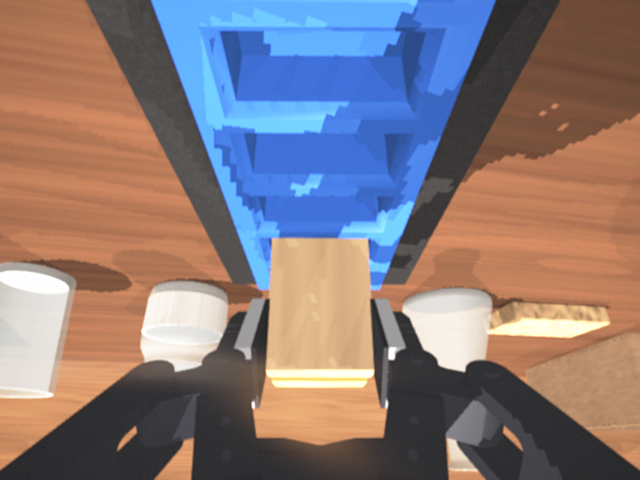

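Emit:
jog_arm(moves="-2 0 2 0 0 0 0.6;-2 0 2 0 0 0 0.35;-2 0 2 0 0 0 0.35;-15 0 0 0 0 0 0.35;-50 0 0 0 0 0 0.35;-90 0 0 0 0 0 0.35;-120 0 0 0 0 0 0.35;-120 0 0 0 0 0 0.35")

```text
time_s: 23.55
tcp_pos: [0.4118, -0.0405, 0.2701]
orientation: [-0.04, 0.38, 0.093, 0.92]
contact_force: [-0.1, 0.4, -0.0]
opening: 0.65
```

Run:
```python
from h import *
import pickle
o=st()
c=cap('wrist','wrist17'); c['o']=o;crop(c,'w17c',240,120,400,300,4)
c=cap('side','side17');crop(c,'s17c',220,200,380,290,5)
c=cap('top','t17'); pickle.dump(c,open('top17.pkl','wb'));crop(c,'t17c',145,185,345,305,4)
u=np.array([np.cos(np.radians(8.5)),np.sin(np.radians(8.5))])
goto(np.r_[np.array([.531,.376])+.025*u,.13],tool(8.5,-45,1))
```

```text
t 23.55 q [-0.326 -0.793  2.246  0.432  1.018 -2.202] tcp [ 0.4118 -0.0405  0.2701] G [ 0.5192 -0.0186  0.1609] F [-0.1  0.4 -0. ] op 0.65
x [ 0.694  0.141 -0.706] y [-0.202  0.979 -0.002]
shift [255.4 375.7 218.4] rot [ 6.200e-02  1.566e+00 -1.000e-03] | deg 89.8 T [0.664 0.396 0.239]
```

View pics/w17c.png

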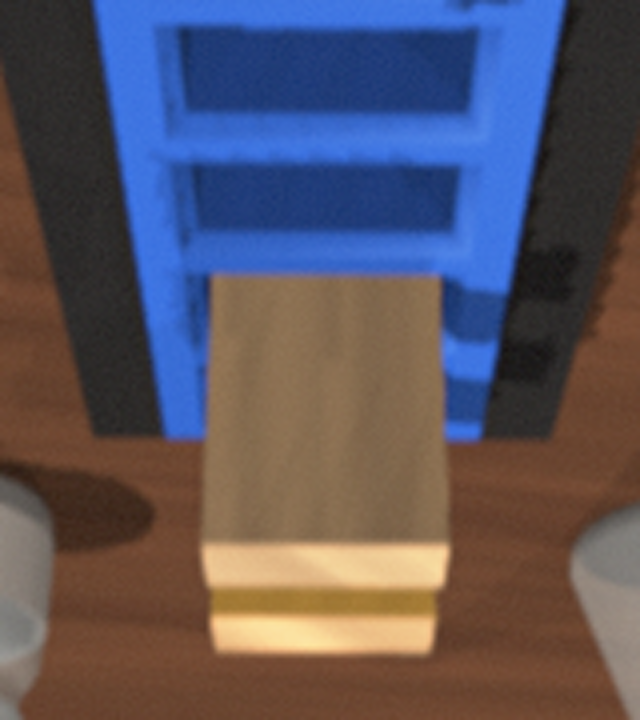

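View pics/s17c.png

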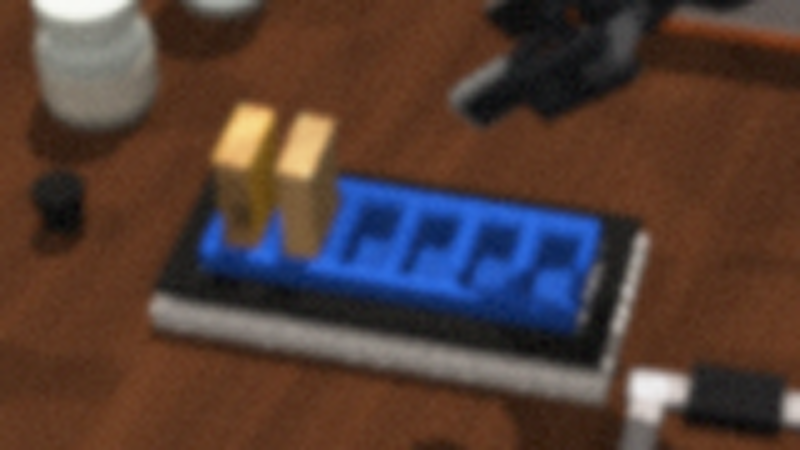

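View pics/t17c.png

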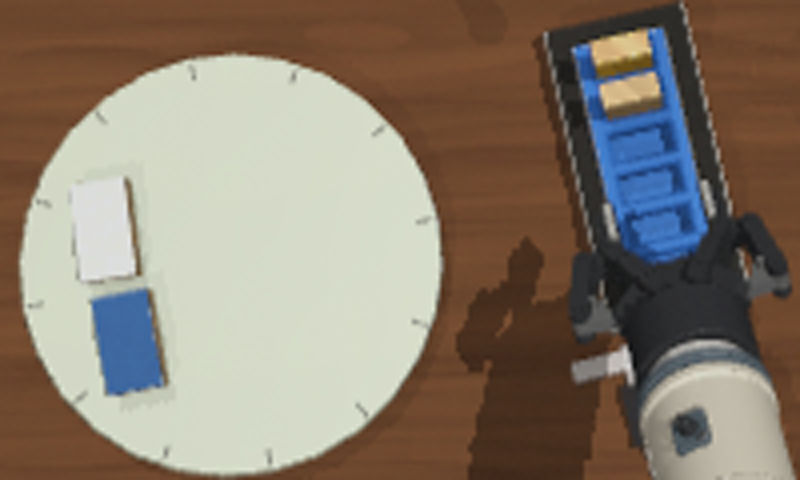

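Emit:
jog_arm(moves="0 60 20 0 0.1 0 0.35;240 300 160 0.05 1.4 0 0.35;248 376 210 0.062 1.566 0 0.35;248 376 210 0.062 1.566 0 0.35;248 376 210 0.062 1.566 0 0.35;248 376 210 0.062 1.566 0 0.35;248 376 210 0.062 1.566 0 0.35;248 376 210 0.062 1.566 0 0.35")

```text
time_s: 24.7
tcp_pos: [0.6406, 0.375, 0.2392]
orientation: [-0.066, 0.878, 0.039, 0.473]
contact_force: [1.6, 0.2, 0.8]
opening: 0.648
```

Run:
```python
from meas import *
import pickle
c=pickle.load(open('top17.pkl','rb'))
print(quad(c,[(70,186),(128,177),(140,275),(82,283)],.034,(145,185),4))
st()
u=np.array([np.cos(np.radians(8)),np.sin(np.radians(8))])
goto(np.r_[np.array([.532,.3755])+.024*u,.09],tool(8,-45,1))
```

```text
(array([0.53105513, 0.37456881]), np.float64(0.06967163234972855), np.float64(0.04115791576292351), np.float64(6.98553127092777), np.float64(-173.08768795774995))
t 24.7 q [ 0.447  0.781  0.694  0.207  2.217 -1.202] tcp [0.6406 0.375  0.2392] G [0.5564 0.3628 0.11  ] F [1.6 0.2 0.8] op 0.648
x [-0.544 -0.079 -0.835] y [-0.153  0.988  0.007]
shift [19.  15.  43.8] rot [0.015 0.203 0.004] | deg 11.7 T [0.664 0.394 0.199]
```

Emit:
jog_arm(moves="19 15 40 0.03 0.203 0.004 0.35;19 15 40 0.03 0.203 0.004 0.35;19 15 40 0.03 0.203 0.004 0.35;19 15 40 0.03 0.203 0.004 0.35;19 15 40 0.03 0.203 0.004 0.35;19 15 40 0.03 0.203 0.004 0.35;19 15 40 0.03 0.203 0.004 0.35;19 15 40 0.03 0.203 0.004 0.35")

```text
time_s: 25.7
tcp_pos: [0.6607, 0.3907, 0.2065]
orientation: [-0.06, 0.92, 0.021, 0.386]
contact_force: [-0.1, -0.7, -0.8]
opening: 0.647
```

Run:
```python
from h import *
import pickle
o=st();c=cap('wrist','w18');c['o']=o;pickle.dump(c,open('w18.pkl','wb'))
```

```text
t 25.7 q [ 0.443  0.985  0.48   0.322  2.402 -1.094] tcp [0.6607 0.3907 0.2065] G [0.5532 0.3762 0.0961] F [-0.1 -0.7 -0.8] op 0.647
x [-0.694 -0.093 -0.714] y [-0.126  0.992 -0.008]
```

View pics/w18.png

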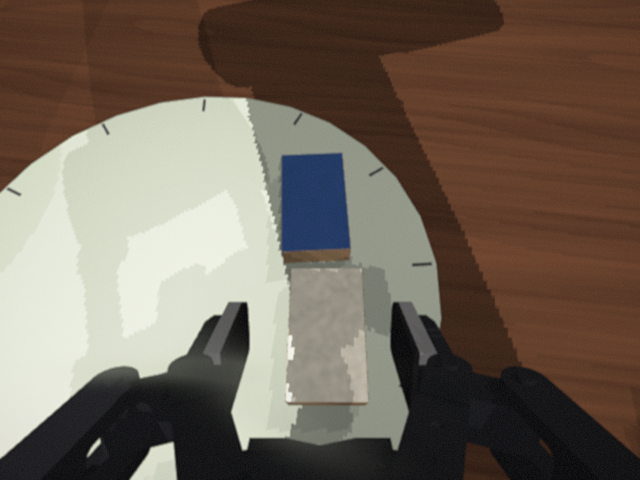

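Run:
```python
from meas import *
import pickle
c=pickle.load(open('w18.pkl','rb')); q=wq(c,[(367,402),(286,402),(291,268),(361,267)])
wq(c,[(349,249),(281,252),(283,157),(343,154)])
u=np.array([np.cos(np.radians(7.5)),np.sin(np.radians(7.5))])
goto(np.r_[q[0]+.0245*u,.0365],tool(7.5,-45,1))
```

```text
(array([0.53273078, 0.37687176]), np.float64(0.07007224066514066), np.float64(0.03906275083907456), np.float64(6.98267225828705), np.float64(-172.430888798047))
(array([0.45437431, 0.36001761]), np.float64(0.06850726296426006), np.float64(0.039024935775426664), np.float64(8.599448143034623), np.float64(-169.82177324243412))
shift [39.4  3.4 45.9] rot [-0.009  0.009  0.002] | deg 0.7 T [0.665 0.394 0.146]
```

Emit:
jog_arm(moves="10 3.4 12 0 0 0 0.35;25 3.4 30 0 0 0 0.35;36 3.4 42 -0.009 0.009 0 0.35;39.5 3.4 45.5 -0.009 0.009 0 0.35;39.5 3.4 45.5 -0.009 0.009 0 0.45;39.5 3.4 45.5 -0.009 0.009 0 0.8;39.5 3.4 45.5 -0.009 0.009 0 1;39.5 3.4 45.5 -0.009 0.009 0 1")

```text
time_s: 26.75
tcp_pos: [0.6652, 0.3944, 0.147]
orientation: [-0.061, 0.922, 0.025, 0.382]
contact_force: [0.3, -0.2, 1.2]
opening: 0.451
```

Run:
```python
from h import *
import pickle
o=st();c=cap('wrist','w19');c['o']=o;pickle.dump(c,open('w19.pkl','wb'))
```

```text
t 26.75 q [ 0.444  1.041  0.5    0.305  2.337 -1.131] tcp [0.6652 0.3944 0.147 ] G [0.5569 0.3799 0.0375] F [ 0.3 -0.2  1.2] op 0.451
x [-0.7   -0.094 -0.708] y [-0.132  0.991 -0.001]
```

View pics/w19.png

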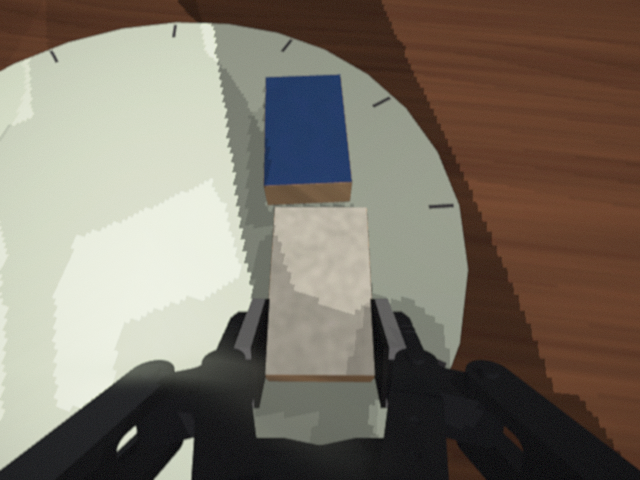

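Emit:
jog_arm(moves="-20 0 -20 0 0 0 1;-60 0 -60 0 0 0 1;-100 0 -100 0 0 0 1;-110 0 -110 0 0 0 1;-110 0 -110 0 0 0 1;-110 0 -110 0 0 0 1;-110 0 -110 0 0 0 1;-110 0 -110 0 0 0 1")

```text
time_s: 27.8
tcp_pos: [0.6652, 0.3946, 0.3003]
orientation: [-0.062, 0.922, 0.024, 0.381]
contact_force: [0.0, 0.4, -0.6]
opening: 0.448
```

Run:
```python
from h import *
st(); place(np.array([.1796,0,-.0085]),np.r_[slot(3),.16],11.7)
cap('wrist','w20'); print(slot(3))
```

```text
t 27.8 q [ 0.445  1.037  0.235  0.427  2.592 -0.976] tcp [0.6652 0.3946 0.3003] G [0.5565 0.3799 0.1912] F [ 0.   0.4 -0.6] op 0.448
x [-0.702 -0.095 -0.706] y [-0.132  0.991 -0.002]
shift [ 185.1 -393.6 -172.8] rot [-0.08  -1.572  0.002] | deg 90.2 T [ 0.466 -0.029  0.293]
[ 0.58474663 -0.00446724]
```

View pics/w20.png

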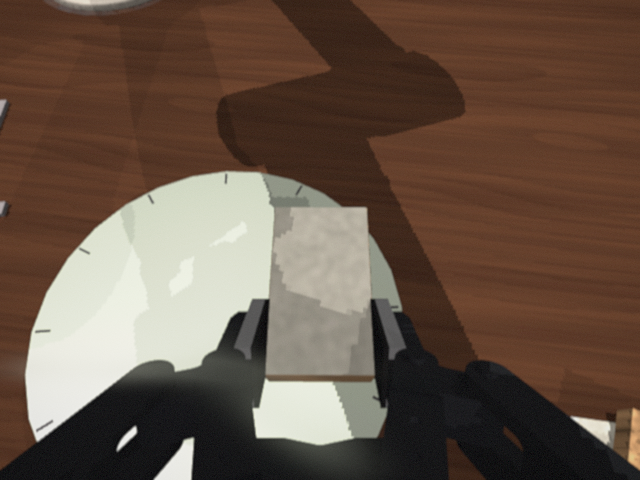

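Emit:
jog_arm(moves="-10 -60 -30 0 0 0 1;185 -394 -173 -0.08 -1.572 0 1;185 -394 -173 -0.08 -1.572 0 1;185 -394 -173 -0.08 -1.572 0 1;185 -394 -173 -0.08 -1.572 0 1;185 -394 -173 -0.08 -1.572 0 1;185 -394 -173 -0.08 -1.572 0 1;185 -394 -173 -0.08 -1.572 0 1")

```text
time_s: 28.85
tcp_pos: [0.4682, -0.0241, 0.2947]
orientation: [-0.046, 0.526, 0.083, 0.845]
contact_force: [0.1, 0.9, -0.1]
opening: 0.446
```

Run:
```python
from h import *
st(); place(np.array([.1796,0,-.0085]),np.r_[slot(3),.105],11.7)
```

```text
t 28.85 q [-0.185 -0.47   1.948  0.18   1.242 -1.965] tcp [ 0.4682 -0.0241  0.2947] G [ 0.535  -0.01    0.1559] F [ 0.1  0.9 -0.1] op 0.446
x [ 0.432  0.091 -0.897] y [-0.189  0.982  0.009]
shift [ 49.6  -5.  -27.5] rot [-0.017 -0.328  0.001] | deg 18.8 T [ 0.466 -0.029  0.238]
```

Emit:
jog_arm(moves="0 -5 0 -0.017 -0.328 0.001 1;5 -5 -3 -0.017 -0.328 0.001 1;49.5 -5 -27.5 -0.017 -0.328 0.001 1;49.5 -5 -27.5 -0.017 -0.328 0.001 1;49.5 -5 -27.5 -0.017 -0.328 0.001 1;49.5 -5 -27.5 -0.017 -0.328 0.001 1;49.5 -5 -27.5 -0.017 -0.328 0.001 1;49.5 -5 -27.5 -0.017 -0.328 0.001 1")

```text
time_s: 29.85
tcp_pos: [0.4675, -0.0279, 0.2387]
orientation: [-0.038, 0.384, 0.094, 0.918]
contact_force: [-0.5, -0.9, -0.2]
opening: 0.452
```

Run:
```python
from h import *
import pickle
o=st(); place(np.array([.1796,0,-.0085]),np.r_[slot(3),.058],11.7)
c=cap('wrist','w21')
c=cap('top','t21'); pickle.dump(c,open('top21.pkl','wb'));crop(c,'t21c',145,185,345,305,4)
```

```text
t 29.85 q [-0.242 -0.569  2.169  0.414  0.858 -2.177] tcp [ 0.4675 -0.0279  0.2387] G [ 0.574  -0.0056  0.1287] F [-0.5 -0.9 -0.2] op 0.452
x [ 0.688  0.144 -0.711] y [-0.202  0.979  0.002]
shift [ 32.9  -0.9 -34.6] rot [-0.002 -0.006 -0.001] | deg 0.4 T [ 0.466 -0.029  0.191]
```

View pics/w21.png

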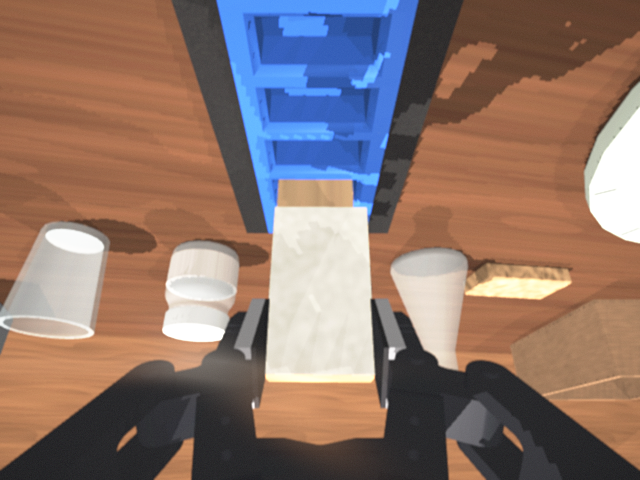

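View pics/t21c.png

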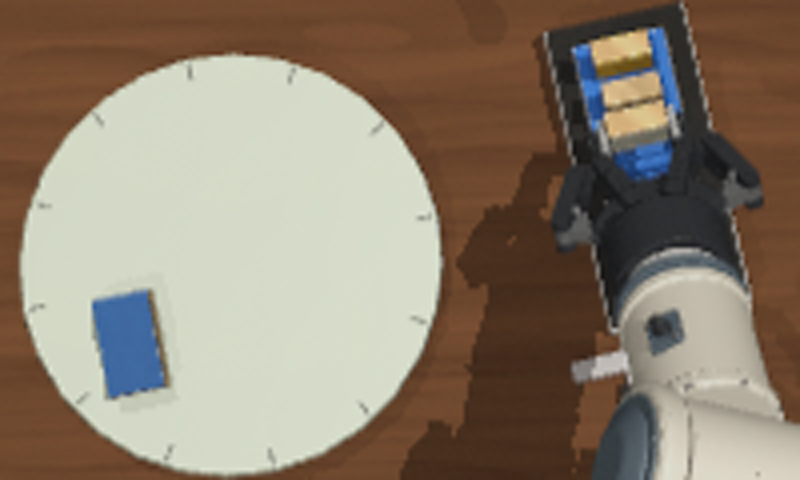

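Emit:
jog_arm(moves="8 -0.9 -8 -0.002 -0.006 0 1;16 -0.9 -17 -0.002 -0.006 0 1;21 -0.9 -22 -0.002 -0.006 0 1;24 -0.9 -26 -0.002 -0.006 0 1;27 -0.9 -29 -0.002 -0.006 0 1;30 -0.9 -32 -0.002 -0.006 0 1;33 -0.9 -34.6 -0.002 -0.006 0 1;33 -0.9 -34.6 -0.002 -0.006 0 1")

```text
time_s: 30.95
tcp_pos: [0.4659, -0.029, 0.1897]
orientation: [-0.039, 0.381, 0.095, 0.919]
contact_force: [0.6, 0.1, -0.2]
opening: 0.449
```

Run:
```python
from h import *
o=st(); place(np.array([.1796,0,-.0085]),np.r_[slot(3),.049],11.7)
```

```text
t 30.95 q [-0.247 -0.528  2.233  0.465  0.761 -2.249] tcp [ 0.4659 -0.029   0.1897] G [ 0.5728 -0.0066  0.0801] F [ 0.6  0.1 -0.2] op 0.449
x [ 0.691  0.145 -0.708] y [-0.204  0.979  0.001]
shift [ 5.7 -0.1 -5.2] rot [-0.    -0.002 -0.002] | deg 0.1 T [ 0.466 -0.029  0.182]
```

Emit:
jog_arm(moves="2 0 -2 0 0 0 1;4 0 -4 0 0 0 1;5 0 -5 0 0 0 1;5.5 0 -5.5 0 0 0 1;6 0 -6 0 0 0 1;6 0 -6 0 0 0 1;6 0 -6 0 0 0 1;6 0 -6 0 0 0 1")

```text
time_s: 31.95
tcp_pos: [0.467, -0.029, 0.1844]
orientation: [-0.039, 0.379, 0.095, 0.92]
contact_force: [-3.3, 1.2, 8.5]
opening: 0.452
```

Run:
```python
from h import *
o=st()
```

```text
t 31.95 q [-0.246 -0.52   2.239  0.475  0.743 -2.262] tcp [ 0.467  -0.029   0.1844] G [ 0.5745 -0.0066  0.0755] F [-3.3  1.2  8.5] op 0.452
x [ 0.695  0.144 -0.704] y [-0.203  0.979 -0.   ]
```

Emit:
jog_arm(moves="-2 0 2 0 0 0 0.6;-2 0 2 0 0 0 0.35;-2 0 2 0 0 0 0.35;-15 0 0 0 0 0 0.35;-40 0 0 0 0 0 0.35;-70 0 0 0 0 0 0.35;-80 0 0 0 0 0 0.35;-80 0 0 0 0 0 0.35")

```text
time_s: 32.95
tcp_pos: [0.4107, -0.0407, 0.2385]
orientation: [-0.039, 0.381, 0.094, 0.919]
contact_force: [-0.2, -0.1, 0.0]
opening: 0.65
```

Run:
```python
from h import *
import pickle
o=st()
c=cap('side','side22');crop(c,'s22c',220,200,380,290,5)
c=cap('top','t22'); pickle.dump(c,open('top22.pkl','wb'));crop(c,'t22c',145,185,345,305,4)
u=np.array([np.cos(np.radians(10)),np.sin(np.radians(10))])
goto(np.r_[np.array([.454,.3585])+.025*u,.12],tool(10,-45,1))
```

```text
t 32.95 q [-0.329 -0.784  2.297  0.452  0.969 -2.235] tcp [ 0.4107 -0.0407  0.2385] G [ 0.5179 -0.0185  0.1292] F [-0.2 -0.1  0. ] op 0.65
x [ 0.693  0.144 -0.707] y [-0.203  0.979  0.001]
shift [188.  377.8 176.7] rot [ 0.034  1.569 -0.002] | deg 89.9 T [0.586 0.382 0.229]
```

View pics/s22c.png

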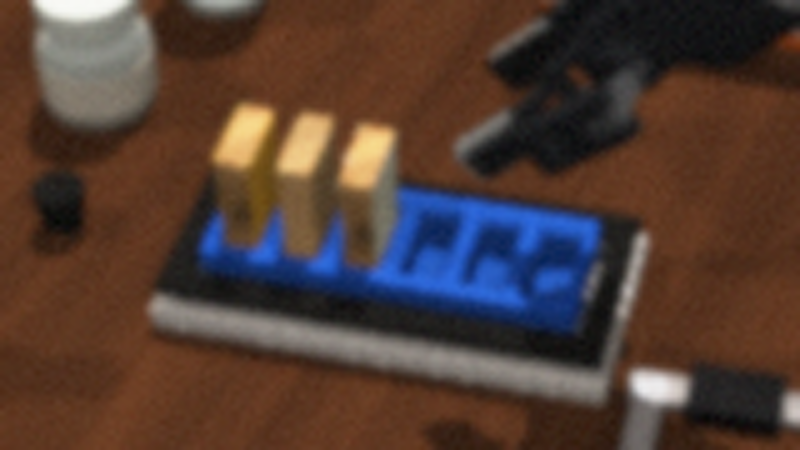

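View pics/t22c.png

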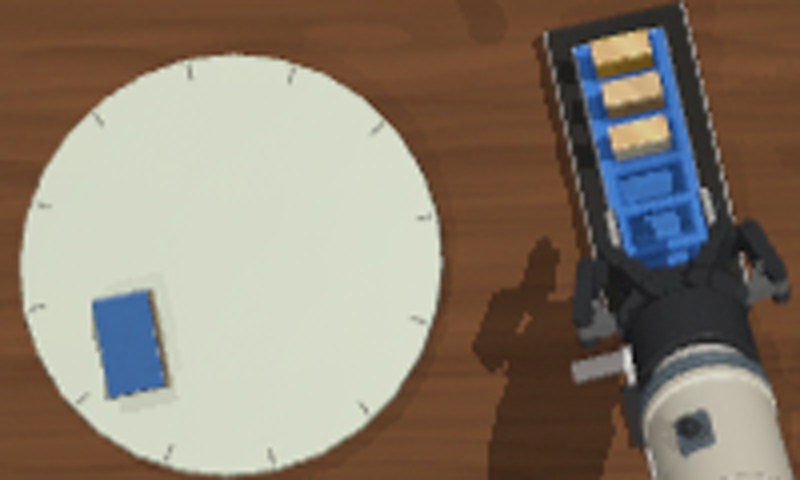

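Emit:
jog_arm(moves="-20 60 30 0 0.1 0 0.35;165 300 170 0.03 1.4 0 0.35;188 378 177 0.034 1.569 0 0.35;188 378 177 0.034 1.569 0 0.35;188 378 177 0.034 1.569 0 0.35;188 378 177 0.034 1.569 0 0.35;188 378 177 0.034 1.569 0 0.35;188 378 177 0.034 1.569 0 0.35")

```text
time_s: 34.05
tcp_pos: [0.5866, 0.3854, 0.227]
orientation: [-0.08, 0.889, 0.042, 0.449]
contact_force: [0.1, 0.6, 0.1]
opening: 0.648
```

Run:
```python
from meas import *
st()
u=np.array([np.cos(np.radians(9.5)),np.sin(np.radians(9.5))])
goto(np.r_[np.array([.454,.3585])+.025*u,.09],tool(9.5,-45,1))
```

```text
t 34.05 q [ 0.489  0.676  0.875  0.226  2.19  -1.188] tcp [0.5866 0.3854 0.227 ] G [0.4962 0.3692 0.1026] F [0.1 0.6 0.1] op 0.648
x [-0.585 -0.104 -0.804] y [-0.179  0.984  0.003]
shift [22.8 -4.7 15.6] rot [0.013 0.149 0.007] | deg 8.6 T [0.587 0.381 0.199]
```

Emit:
jog_arm(moves="20 -5 15 0.013 0.149 0.007 0.35;20 -5 15 0.013 0.149 0.007 0.35;20 -5 15 0.013 0.149 0.007 0.35;20 -5 15 0.013 0.149 0.007 0.35;20 -5 15 0.013 0.149 0.007 0.35;20 -5 15 0.013 0.149 0.007 0.35;20 -5 15 0.013 0.149 0.007 0.35;20 -5 15 0.013 0.149 0.007 0.35")

```text
time_s: 35.05
tcp_pos: [0.5876, 0.3773, 0.2057]
orientation: [-0.075, 0.919, 0.032, 0.385]
contact_force: [-0.1, 0.4, 0.3]
opening: 0.652
```

Run:
```python
from h import *
import pickle
o=st();c=cap('wrist','w23');c['o']=o;pickle.dump(c,open('w23.pkl','wb'))
```

```text
t 35.05 q [ 0.471  0.736  0.855  0.285  2.283 -1.159] tcp [0.5876 0.3773 0.2057] G [0.4806 0.3597 0.0953] F [-0.1  0.4  0.3] op 0.652
x [-0.692 -0.113 -0.713] y [-0.162  0.987  0.   ]
```

View pics/w23.png

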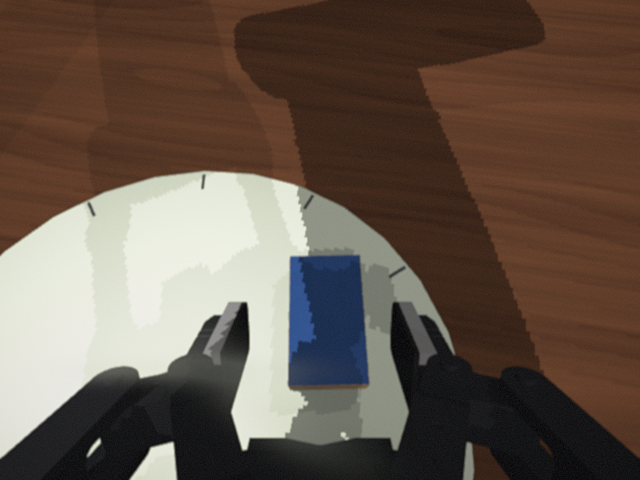

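Run:
```python
from meas import *
import pickle
c=pickle.load(open('w23.pkl','rb')); q=wq(c,[(368,385),(288,386),(290,256),(359,256)])
u=np.array([np.cos(np.radians(9.5)),np.sin(np.radians(9.5))])
goto(np.r_[q[0]+.0245*u,.0365],tool(9.7,-45,1))
```

```text
(array([0.45297793, 0.35892714]), np.float64(0.06943684591034084), np.float64(0.03902959236853514), np.float64(10.417178355912577), np.float64(-170.31018106684618))
shift [44.   4.5 40.4] rot [-0.004  0.008 -0.005] | deg 0.6 T [0.585 0.381 0.146]
```

Emit:
jog_arm(moves="12 4 10 0 0 0 0.35;28 4 26 0 0 0 0.35;40 4 37 -0.006 0.008 0 0.35;44 4 40 -0.006 0.008 0 0.35;44 4 40 -0.006 0.008 0 0.45;44 4 40 -0.006 0.008 0 0.8;44 4 40 -0.006 0.008 0 1;44 4 40 -0.006 0.008 0 1")

```text
time_s: 36.1
tcp_pos: [0.5848, 0.381, 0.147]
orientation: [-0.076, 0.92, 0.034, 0.382]
contact_force: [0.5, -0.2, 1.6]
opening: 0.453
```

Run:
```python
from h import *
o=st();c=cap('wrist','w24')
```

```text
t 36.1 q [ 0.476  0.78   0.899  0.274  2.203 -1.187] tcp [0.5848 0.381  0.147 ] G [0.477  0.3633 0.0374] F [ 0.5 -0.2  1.6] op 0.453
x [-0.697 -0.114 -0.708] y [-0.166  0.986  0.005]
```

View pics/w24.png

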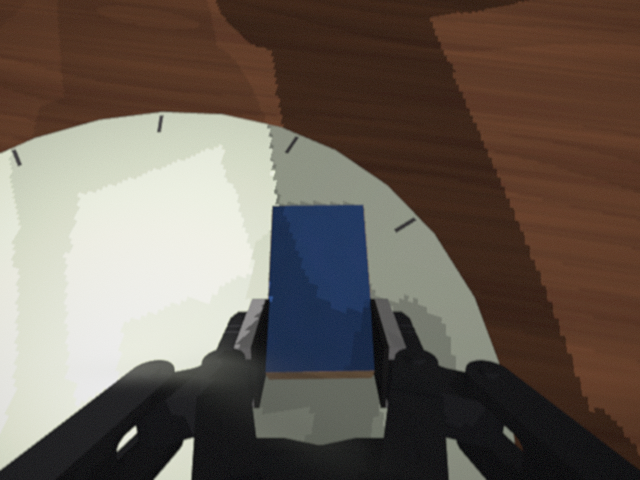

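Emit:
jog_arm(moves="-20 0 -20 0 0 0 1;-60 0 -60 0 0 0 1;-100 0 -100 0 0 0 1;-110 0 -110 0 0 0 1;-110 0 -110 0 0 0 1;-110 0 -110 0 0 0 1;-110 0 -110 0 0 0 1;-110 0 -110 0 0 0 1")

```text
time_s: 37.15
tcp_pos: [0.5848, 0.3802, 0.3002]
orientation: [-0.076, 0.921, 0.034, 0.38]
contact_force: [0.4, -0.0, -0.5]
opening: 0.457
```

Run:
```python
from h import *
st(); place(np.array([.181,0,-.0099]),np.r_[slot(2),.16],11.7)
cap('wrist','w25'); print(slot(2))
```

```text
t 37.15 q [ 0.475  0.701  0.74   0.341  2.434 -1.088] tcp [0.5848 0.3802 0.3002] G [0.4766 0.3624 0.191 ] F [ 0.4 -0.  -0.5] op 0.457
x [-0.699 -0.115 -0.706] y [-0.166  0.986  0.004]
shift [ 154.8 -384.9 -149. ] rot [-0.041 -1.572 -0.004] | deg 90.1 T [ 0.437 -0.035  0.295]
[ 0.55536995 -0.01055086]
```

View pics/w25.png

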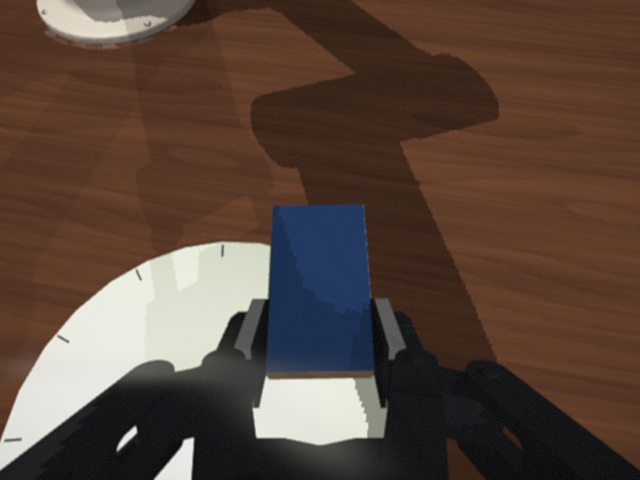

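Emit:
jog_arm(moves="-10 -60 -30 0 0 0 1;155 -385 -149 -0.041 -1.572 0 1;155 -385 -149 -0.041 -1.572 0 1;155 -385 -149 -0.041 -1.572 0 1;155 -385 -149 -0.041 -1.572 0 1;155 -385 -149 -0.041 -1.572 0 1;155 -385 -149 -0.041 -1.572 0 1;155 -385 -149 -0.041 -1.572 0 1")

```text
time_s: 38.2
tcp_pos: [0.4354, -0.0376, 0.2955]
orientation: [-0.045, 0.494, 0.086, 0.864]
contact_force: [-0.7, 1.1, -0.7]
opening: 0.45
```

Run:
```python
from h import *
st(); place(np.array([.181,0,-.0099]),np.r_[slot(2),.105],11.7)
```

```text
t 38.2 q [-0.25  -0.604  2.046  0.241  1.222 -2.041] tcp [ 0.4354 -0.0376  0.2955] G [ 0.5124 -0.0215  0.1622] F [-0.7  1.1 -0.7] op 0.45
x [ 0.498  0.104 -0.861] y [-0.193  0.981  0.007]
shift [ 48.8   1.8 -26.5] rot [-0.012 -0.252  0.001] | deg 14.5 T [ 0.437 -0.035  0.24 ]
```

Emit:
jog_arm(moves="0 2 0 -0.012 -0.252 0.001 1;5 2 -3 -0.012 -0.252 0.001 1;49 2 -26.5 -0.012 -0.252 0.001 1;49 2 -26.5 -0.012 -0.252 0.001 1;49 2 -26.5 -0.012 -0.252 0.001 1;49 2 -26.5 -0.012 -0.252 0.001 1;49 2 -26.5 -0.012 -0.252 0.001 1;49 2 -26.5 -0.012 -0.252 0.001 1")

```text
time_s: 39.2
tcp_pos: [0.4382, -0.0324, 0.2409]
orientation: [-0.039, 0.383, 0.097, 0.918]
contact_force: [0.2, -0.2, -0.4]
opening: 0.451
```

Run:
```python
from h import *
import pickle
o=st(); place(np.array([.181,0,-.0099]),np.r_[slot(2),.058],11.7)
c=cap('wrist','w26')
```

```text
t 39.2 q [-0.278 -0.678  2.232  0.43   0.915 -2.202] tcp [ 0.4382 -0.0324  0.2409] G [ 0.5447 -0.0097  0.1309] F [ 0.2 -0.2 -0.4] op 0.451
x [ 0.688  0.147 -0.711] y [-0.207  0.978  0.002]
shift [ 32.7  -2.4 -35. ] rot [ 0.002 -0.005 -0.004] | deg 0.4 T [ 0.437 -0.035  0.193]
```

View pics/w26.png

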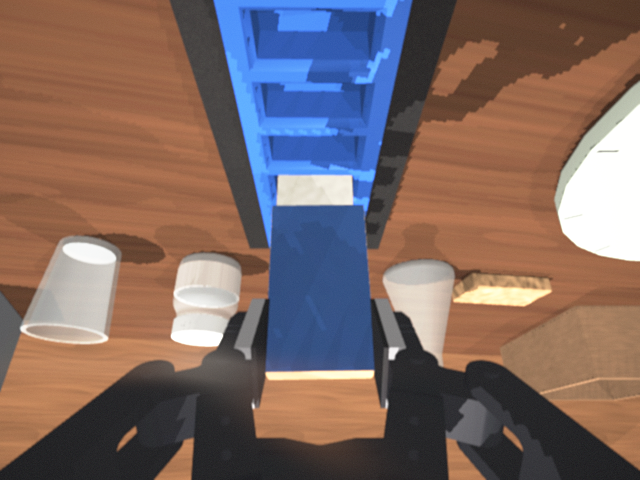

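Emit:
jog_arm(moves="3 -2.2 -3 0.002 -0.005 0 1;14 -2.2 -15 0.002 -0.005 -0.004 1;20 -2.2 -21 0.002 -0.005 -0.004 1;24 -2.2 -26 0.002 -0.005 -0.004 1;27 -2.2 -29 0.002 -0.005 -0.004 1;30 -2.2 -32 0.002 -0.005 -0.004 1;32.7 -2.2 -35 0.002 -0.005 -0.004 1;32.7 -2.2 -35 0.002 -0.005 -0.004 1")

```text
time_s: 40.25
tcp_pos: [0.4365, -0.0348, 0.1918]
orientation: [-0.039, 0.381, 0.094, 0.919]
contact_force: [-0.3, -0.6, -0.7]
opening: 0.448
```

Run:
```python
from h import *
o=st(); place(np.array([.181,0,-.0099]),np.r_[slot(2),.049],11.7)
```

```text
t 40.25 q [-0.286 -0.643  2.301  0.473  0.821 -2.267] tcp [ 0.4365 -0.0348  0.1918] G [ 0.5435 -0.0125  0.0823] F [-0.3 -0.6 -0.7] op 0.448
x [ 0.691  0.144 -0.708] y [-0.203  0.979  0.001]
shift [ 5.8 -0.3 -5.3] rot [-0.    -0.001 -0.001] | deg 0.1 T [ 0.437 -0.035  0.184]
```

Emit:
jog_arm(moves="2 0 -2 0 0 0 1;4 0 -4 0 0 0 1;5 0 -5 0 0 0 1;5.5 0 -5.5 0 0 0 1;6 0 -6 0 0 0 1;6 0 -6 0 0 0 1;6 0 -6 0 0 0 1;6 0 -6 0 0 0 1")

```text
time_s: 41.25
tcp_pos: [0.4373, -0.0349, 0.1858]
orientation: [-0.039, 0.379, 0.094, 0.92]
contact_force: [-1.7, 0.4, 6.9]
opening: 0.449
```

Run:
```python
from h import *
o=st()
```

```text
t 41.25 q [-0.286 -0.635  2.308  0.483  0.803 -2.28 ] tcp [ 0.4373 -0.0349  0.1858] G [ 0.5448 -0.0127  0.0767] F [-1.7  0.4  6.9] op 0.449
x [ 0.695  0.144 -0.705] y [-0.203  0.979 -0.   ]
```

Emit:
jog_arm(moves="-1.5 0 1.5 0 0 0 0.6;-1.5 0 1.5 0 0 0 0.35;-1.5 0 1.5 0 0 0 0.35;-15 0 0 0 0 0 0.35;-40 0 0 0 0 0 0.35;-60 0 0 0 0 0 0.3;-65 0 0 0 0 0 0.2;-65 0 0 0 0 0 0.1")

```text
time_s: 42.25
tcp_pos: [0.3925, -0.0445, 0.2291]
orientation: [-0.039, 0.382, 0.094, 0.919]
contact_force: [0.2, -0.0, 0.6]
opening: 0.896
```

Run:
```python
from h import *
import pickle
o=st()
c=cap('side','side27');pickle.dump(c,open('side27.pkl','wb'));crop(c,'s27c',220,200,380,290,5)
c=cap('top','t27'); pickle.dump(c,open('top27.pkl','wb'))
goto([.5065,-.298,.22],tool(11,0,1))
goto([.48,-.17,.25],tool(11,0,1))
```

```text
t 42.25 q [-0.362 -0.855  2.349  0.468  1.001 -2.26 ] tcp [ 0.3925 -0.0445  0.2291] G [ 0.4994 -0.0222  0.1196] F [ 0.2 -0.   0.6] op 0.896
x [ 0.691  0.144 -0.708] y [-0.203  0.979  0.001]
shift [ -61.3 -271.3  145.8] rot [ 0.012  0.783 -0.006] | deg 44.9 T [ 0.506 -0.298  0.375]
shift [ -82.4 -140.6  166.9] rot [ 0.012  0.783 -0.006] | deg 44.9 T [ 0.48  -0.17   0.405]
```

View pics/s27c.png

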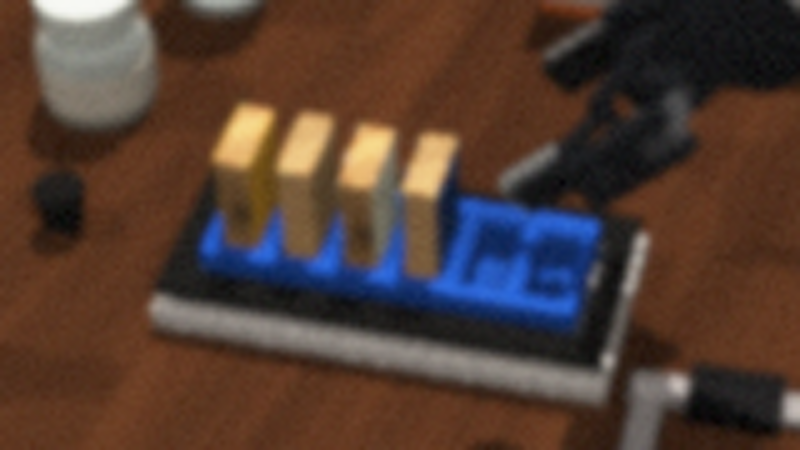

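View pics/t27.png

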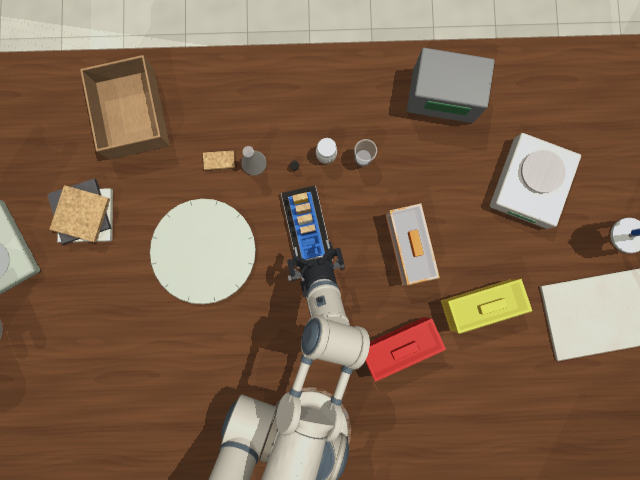

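Emit:
jog_arm(moves="-60 -60 60 0 0.1 0 0.1;-70 -180 130 0.012 0.5 0 0.1;-61 -271 147 0.012 0.783 -0.006 0.1;-61 -271 147 0.012 0.783 -0.006 0.1;-61 -271 147 0.012 0.783 -0.006 0.1;-61 -271 147 0.012 0.783 -0.006 0.1;-61 -271 147 0.012 0.783 -0.006 0.1;-61 -271 147 0.012 0.783 -0.006 0.1")

```text
time_s: 43.35
tcp_pos: [0.5067, -0.2962, 0.3765]
orientation: [-0.068, 0.703, 0.068, 0.705]
contact_force: [0.8, 0.4, 0.9]
opening: 0.898
```

Run:
```python
from h import *
import pickle
o=st()
goto([.5085,-.298,.22],tool(11,0,1))
c=cap('wrist','w28');pickle.dump(c,open('w28.pkl','wb'))
```

```text
t 43.35 q [-5.870e-01  5.100e-02  1.322e+00  2.000e-03  1.767e+00 -2.351e+00] tcp [ 0.5067 -0.2962  0.3765] G [ 0.507  -0.2961  0.2218] F [0.8 0.4 0.9] op 0.898
x [ 0.002  0.001 -1.   ] y [-0.191  0.982  0.   ]
shift [ 1.8 -2.1  1.4] rot [ 0.001  0.002 -0.   ] | deg 0.1 T [ 0.508 -0.298  0.375]
```

View pics/w28.png

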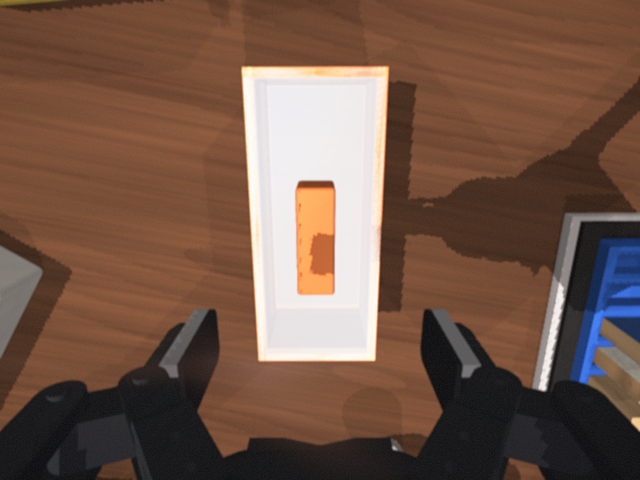

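Run:
```python
from meas import *
import pickle
c=pickle.load(open('w28.pkl','rb')); crop(c,'w28c',230,50,400,370,2.2)
# order: far-left.. (a axis far->near): P0 far-left(world +y?) 
print(quad(c,[(375,360),(258,360),(243,68),(389,67)],.084)); print(quad(c,[(334,294),(299,294),(300,187),(335,187)],.114))
```

```text
(array([ 0.5060732 , -0.29833282]), np.float64(0.20628347817297868), np.float64(0.08914763330306207), np.float64(10.992314869171643), np.float64(-168.80627093525004))
(array([ 0.50507111, -0.29789225]), np.float64(0.0689187083269399), np.float64(0.02148547220737901), np.float64(10.415230772389735), np.float64(-168.9889382387624))
```

View pics/w28c.png

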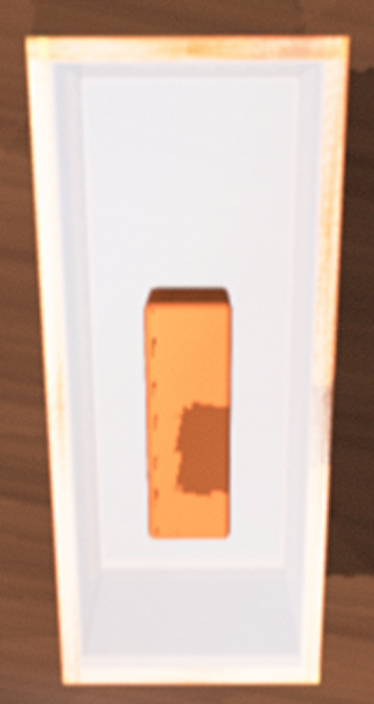

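Run:
```python
from h import *
goto([.506,-.2985,.107],tool(11,0,1))
```

```text
shift [115.2  -2.2  -1.3] rot [0.001 0.002 0.   ] | deg 0.1 T [ 0.506 -0.298  0.262]
```

Emit:
jog_arm(moves="50 -2 -1 0.001 0.002 0 0.2;90 -2 -1 0.001 0.002 0 0.3;110 -2 -1 0.001 0.002 0 0.3;114 -2 -1 0.001 0.002 0 0.3;114 -2 -1 0.001 0.002 0 0.5;114 -2 -1 0.001 0.002 0 0.8;114 -2 -1 0.001 0.002 0 1;114 -2 -1 0.001 0.002 0 1")

```text
time_s: 44.4
tcp_pos: [0.5071, -0.2996, 0.2646]
orientation: [-0.068, 0.703, 0.067, 0.704]
contact_force: [-1.5, 1.3, 7.1]
opening: 0.273
```

Run:
```python
from h import *
o=st();cap('wrist','w29'); c=cap('side','s29')
```

```text
t 44.4 q [-0.591  0.078  1.492 -0.     1.569 -2.353] tcp [ 0.5071 -0.2996  0.2646] G [ 0.5074 -0.2999  0.1099] F [-1.5  1.3  7.1] op 0.273
x [ 0.002 -0.002 -1.   ] y [-0.19   0.982 -0.002]
```

View pics/w29.png

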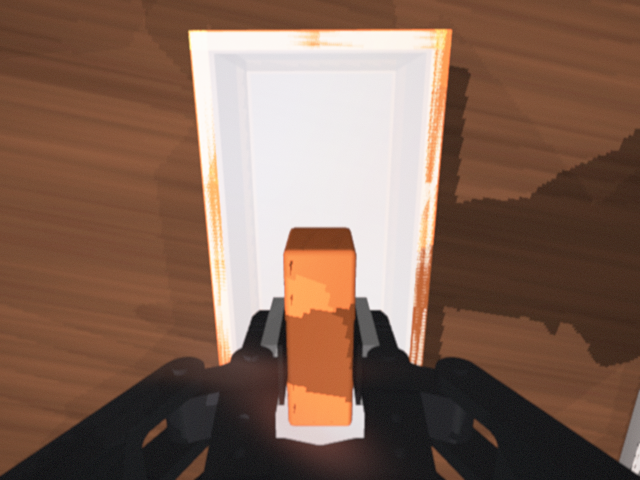

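View pics/s29.png

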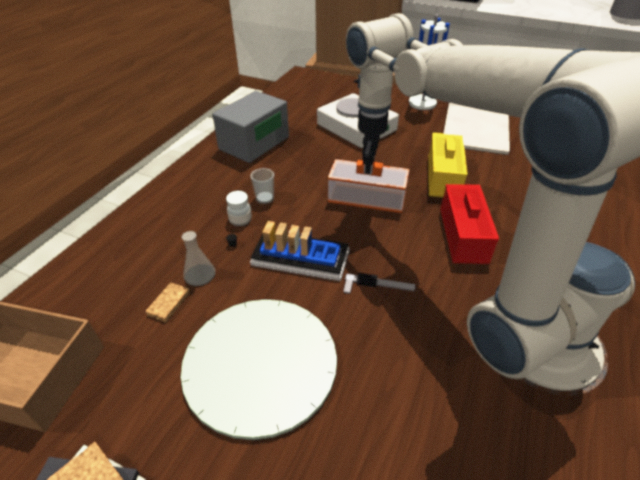

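Emit:
jog_arm(moves="-8 0 0 0 0 0 1;-25 0 0 0 0 0 1;-45 0 0 0 0 0 1;-70 0 0 0 0 0 1;-95 0 0 0 0 0 1;-120 0 0 0 0 0 1;-140 0 0 0 0 0 1;-140 0 0 0 0 0 1")

```text
time_s: 45.5
tcp_pos: [0.5068, -0.2996, 0.4059]
orientation: [-0.069, 0.703, 0.066, 0.705]
contact_force: [-0.0, 0.7, -2.3]
opening: 0.266
```

Run:
```python
from h import *
o=st();cap('wrist','w30'); c=cap('side','s30'); goto([.5701+.0014,-.0075,.25],tool(11.7,0,1))
```

```text
t 45.5 q [-5.920e-01  5.900e-02  1.263e+00 -1.000e-03  1.816e+00 -2.353e+00] tcp [ 0.5068 -0.2996  0.4059] G [ 0.5074 -0.3001  0.2512] F [-0.   0.7 -2.3] op 0.266
x [ 0.004 -0.003 -1.   ] y [-0.189  0.982 -0.004]
shift [ -2.4 274.6 118.8] rot [-0.014 -0.001  0.   ] | deg 0.8 T [ 0.572 -0.008  0.405]
```

View pics/w30.png

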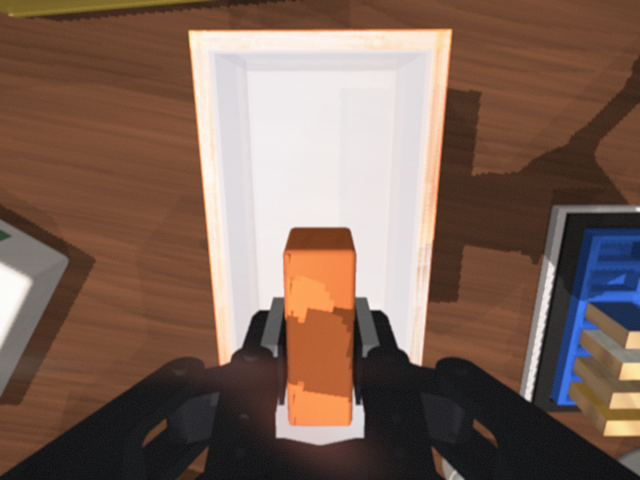

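View pics/s30.png

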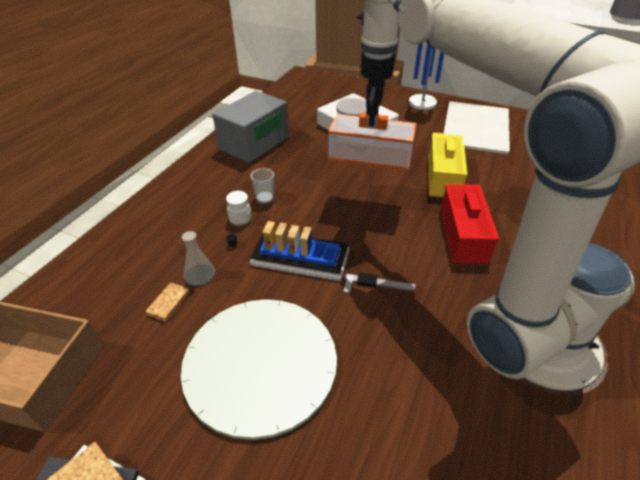

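Emit:
jog_arm(moves="0 30 13 -0.002 0 0 1;0 75 32 -0.014 0 0 1;0 125 54 -0.014 0 0 1;0 175 76 -0.014 0 0 1;-2 220 95 -0.014 0 0 1;-2 255 110 -0.014 0 0 1;-2 274.6 118.8 -0.014 0 0 1;-2 274.6 118.8 -0.014 0 0 1")

```text
time_s: 46.6
tcp_pos: [0.5717, -0.0065, 0.4032]
orientation: [-0.073, 0.704, 0.073, 0.702]
contact_force: [-0.1, -1.3, -3.7]
opening: 0.269
```

Run:
```python
from h import *
import pickle
o=st();c=cap('wrist','w31'); c['o']=o; pickle.dump(c,open('w31.pkl','wb')); c=cap('side','s31');crop(c,'s31c',200,100,400,290,4); c=cap('top','t31');pickle.dump(c,open('top31.pkl','wb'));crop(c,'t31c',260,150,360,280,5); goto([.5701+.0014,-.0075,.25],tool(11.7,0,1))
```

```text
t 46.6 q [-0.071  0.015  1.312 -0.     1.817 -1.848] tcp [ 0.5717 -0.0065  0.4032] G [ 0.5713 -0.0065  0.2485] F [-0.1 -1.3 -3.7] op 0.269
x [-0.003 -0.    -1.   ] y [-0.205  0.979  0.   ]
shift [-0.8  0.9  0.3] rot [-0.001 -0.002  0.   ] | deg 0.1 T [ 0.572 -0.008  0.405]
```

View pics/w31.png

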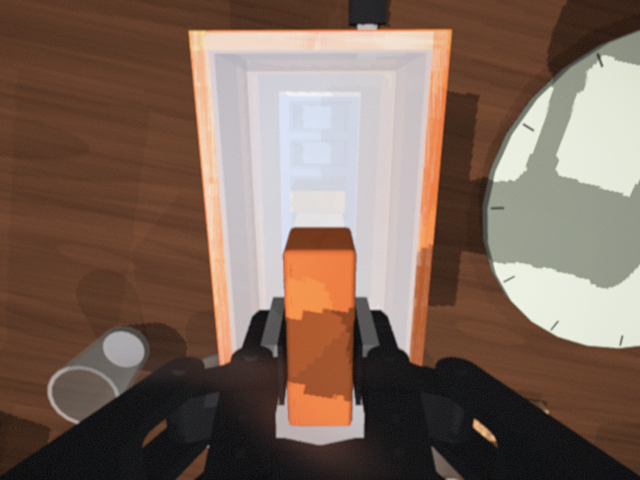

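View pics/s31c.png

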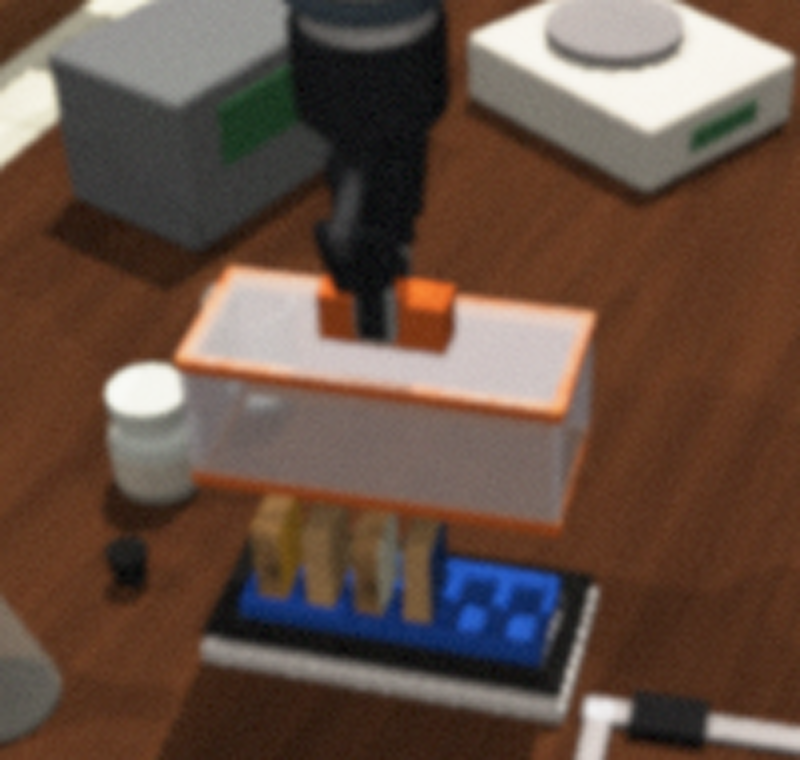

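View pics/t31c.png

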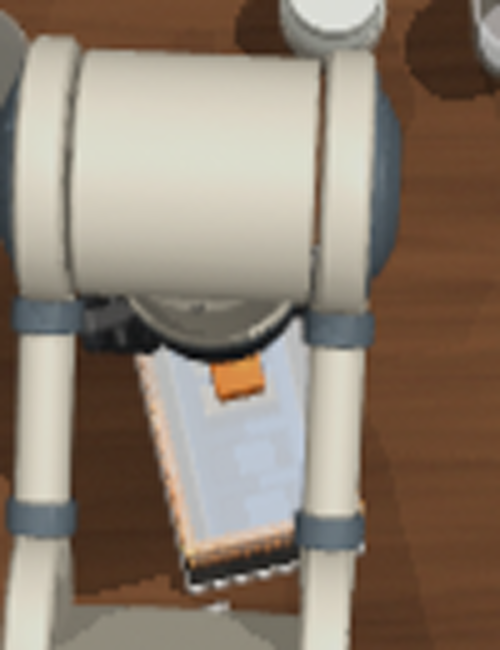

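Run:
```python
from h import *
import pickle
c=pickle.load(open('w31.pkl','rb'))
a=(ray(c,190,31,.2226)+ray(c,452,31,.2226))/2; u=U
print('cover width',np.linalg.norm(ray(c,190,31,.2226)-ray(c,452,31,.2226)),'near edge',a,'centre',a[:2]+.103*u)
b1,b2=ray(c,280,92.5,.036),ray(c,360.5,92.5,.036); b=(b1+b2)/2; print('block w',np.linalg.norm(b1-b2),'near edge',b,'centre',b[:2]+.091*u)
```

```text
cover width 0.08912848026701797 near edge [ 0.46891313 -0.02730372  0.2226    ] centre [ 0.56977308 -0.00641663]
block w 0.06410570535313273 near edge [ 0.47811966 -0.02504222  0.036     ] centre [ 0.56722894 -0.00658857]
```

Emit:
jog_arm(moves="15 -0.5 -0.5 0 -0.002 0 1;35 -0.5 -0.5 0 -0.002 0 1;55 -0.5 -0.5 0 -0.002 0 1;75 -0.5 -0.5 0 -0.002 0 1;88 -0.5 -0.5 0 -0.002 0 1;96 -0.5 -0.5 0 -0.002 0 1;100 -0.5 -0.5 0 -0.002 0 1;100 -0.5 -0.5 0 -0.002 0 1")

```text
time_s: 47.75
tcp_pos: [0.5711, -0.008, 0.3046]
orientation: [-0.072, 0.703, 0.072, 0.704]
contact_force: [0.2, -0.2, -2.6]
opening: 0.266
```

Run:
```python
from h import *
o=st();c=cap('wrist','w32'); c=cap('side','s32');crop(c,'s32c',220,150,400,300,4)
```

```text
t 47.75 q [-0.074  0.016  1.485  0.     1.639 -1.849] tcp [ 0.5711 -0.008   0.3046] G [ 0.5713 -0.008   0.1499] F [ 0.2 -0.2 -2.6] op 0.266
x [ 0.002  0.    -1.   ] y [-0.203  0.979 -0.   ]
```

View pics/w32.png

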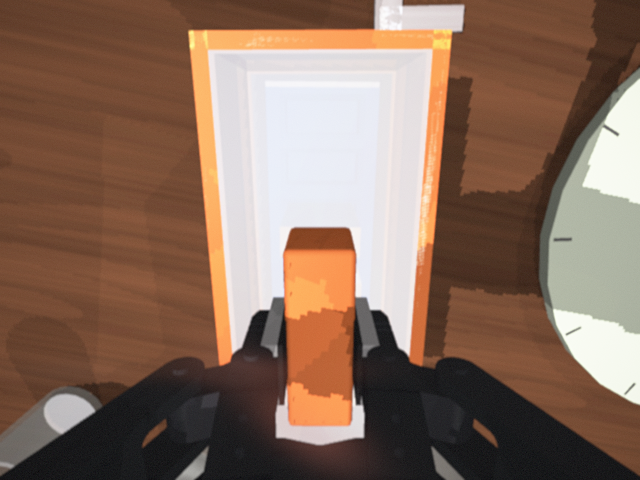

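View pics/s32c.png

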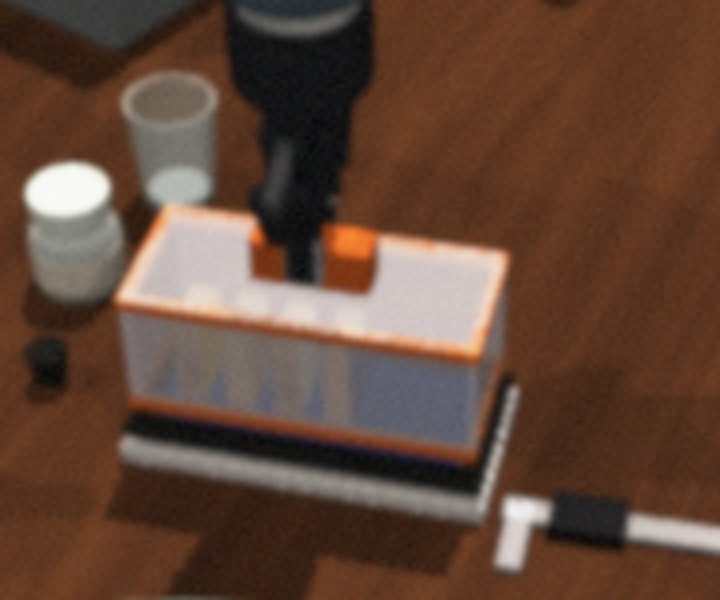

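Emit:
jog_arm(moves="3 0 0 0 -0.002 0 1;6 0 0 0 -0.002 0 1;8 0 0 0 -0.002 0 1;10 0 0 0 -0.002 0 1;11 0 0 0 -0.002 0 1;12 0 0 0 -0.002 0 1;13 0 0 0 -0.002 0 1;14 0 0 0 -0.002 0 1")

```text
time_s: 48.85
tcp_pos: [0.5711, -0.008, 0.2904]
orientation: [-0.072, 0.702, 0.072, 0.705]
contact_force: [-0.9, -0.3, -2.8]
opening: 0.266
```

Run:
```python
from h import *
o=st();print(o['contact_force'],o['moment'])
```

```text
t 48.85 q [-7.400e-02  2.000e-02  1.507e+00  1.000e-03  1.612e+00 -1.849e+00] tcp [ 0.5711 -0.008   0.2904] G [ 0.5716 -0.0079  0.1357] F [-0.9 -0.3 -2.8] op 0.266
x [ 0.003  0.001 -1.   ] y [-0.203  0.979 -0.   ]
[-0.85204875 -0.28109999 -2.83219904] [ 0.03093806 -0.01010994 -0.00954194]
```

Emit:
jog_arm(moves="1 0 0 0 0 0 1;2 0 0 0 0 0 1;3 0 0 0 0 0 1;3 0 0 0 0 0 1;3 0 0 0 0 0 1;3 0 0 0 0 0 1;3 0 0 0 0 0 1;3 0 0 0 0 0 1")

```text
time_s: 49.85
tcp_pos: [0.5711, -0.008, 0.2875]
orientation: [-0.072, 0.702, 0.072, 0.705]
contact_force: [-0.0, 2.2, 2.0]
opening: 0.269
```

Run:
```python
from h import *
o=st();print(o['contact_force'],o['moment'])
c=cap('side','s33');crop(c,'s33c',220,150,400,300,4)
```

```text
t 49.85 q [-7.400e-02  2.100e-02  1.511e+00  1.000e-03  1.606e+00 -1.849e+00] tcp [ 0.5711 -0.008   0.2875] G [ 0.5716 -0.0079  0.1328] F [-0.   2.2  2. ] op 0.269
x [ 0.004  0.001 -1.   ] y [-0.203  0.979  0.   ]
[-0.02097431  2.1996551   2.03274787] [0.1956711  0.12020571 0.00035179]
```

View pics/s33c.png

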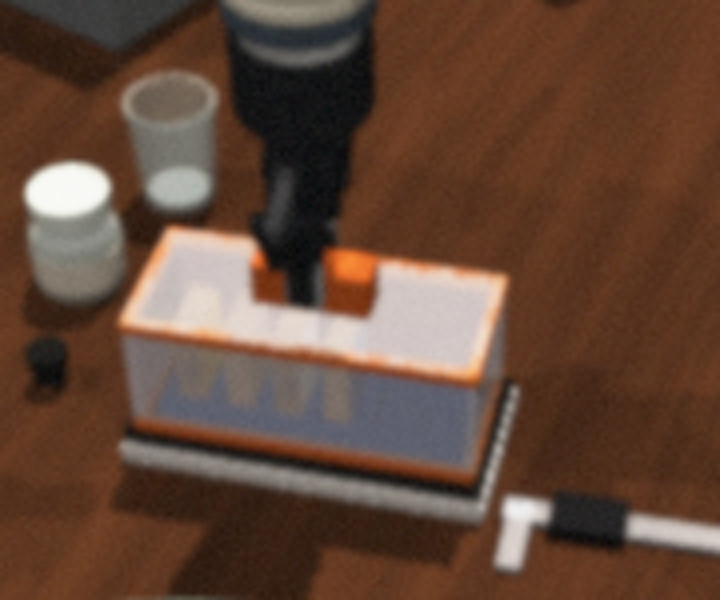

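Run:
```python
from h import *
c=cap('wrist','w34'); crop(c,'w34c',170,0,480,380,2)
c=cap('top','t34'); crop(c,'t34c',270,200,350,280,7);o=st();print(o['contact_force'],o['moment'])
```

```text
t 50.0 q [-7.400e-02  2.100e-02  1.511e+00  1.000e-03  1.606e+00 -1.849e+00] tcp [ 0.5711 -0.008   0.2874] G [ 0.5716 -0.0079  0.1327] F [0.8 1.  2.3] op 0.267
x [ 0.003  0.001 -1.   ] y [-0.203  0.979  0.   ]
[0.79059007 1.01015213 2.28857302] [0.17675066 0.01926531 0.01245705]
```

View pics/w34c.png

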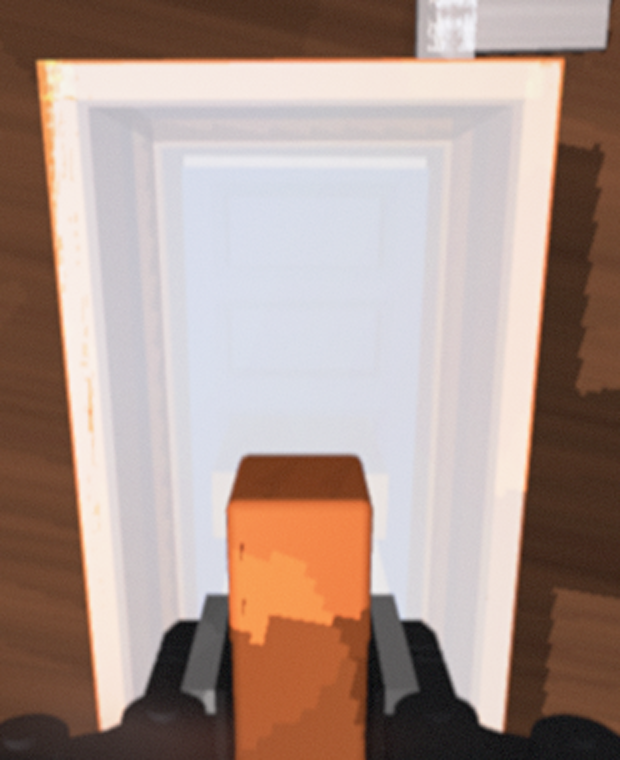

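View pics/t34c.png

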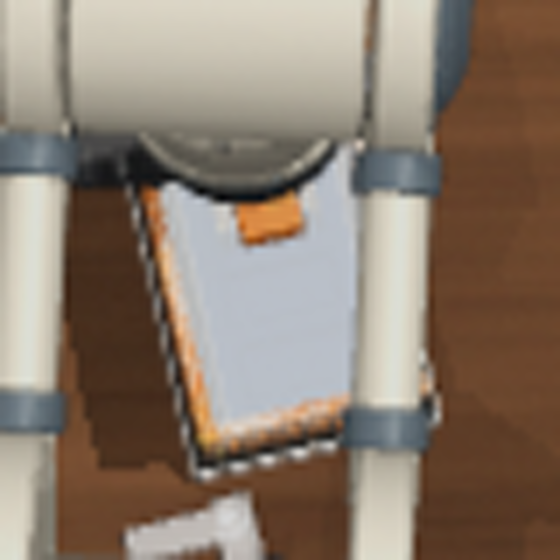

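Emit:
jog_arm(moves="0.6 0 0 0 0 0 1;1.2 0 0 0 0 0 1;1.8 0 0 0 0 0 1;2.4 0 0 0 0 0 1;3 0 0 0 0 0 1;3.6 0 0 0 0 0 1;4.2 0 0 0 0 0 1;4.4 0 0 0 0 0 1")

```text
time_s: 51.0
tcp_pos: [0.571, -0.0079, 0.2838]
orientation: [-0.072, 0.702, 0.072, 0.705]
contact_force: [-1.7, 2.7, 7.3]
opening: 0.268
```

Run:
```python
from h import *
o=st();print(o['contact_force'],o['moment'])
```

```text
t 51.0 q [-7.400e-02  2.200e-02  1.517e+00  1.000e-03  1.600e+00 -1.849e+00] tcp [ 0.571  -0.0079  0.2838] G [ 0.5716 -0.0078  0.1291] F [-1.7  2.7  7.3] op 0.268
x [ 0.004  0.001 -1.   ] y [-0.203  0.979 -0.   ]
[-1.72688727  2.65537963  7.30202296] [ 0.27085424  0.32309609 -0.05173443]
```

Emit:
jog_arm(moves="0.6 0 0 0 0 0 1;1.1 0 0 0 0 0 1;1.1 0 0 0 0 0 1;1.1 0 0 0 0 0 1;1.1 0 0 0 0 0 1;1.1 0 0 0 0 0 1;1.1 0 0 0 0 0 1;1.1 0 0 0 0 0 1")

```text
time_s: 52.0
tcp_pos: [0.571, -0.0079, 0.2836]
orientation: [-0.072, 0.702, 0.072, 0.705]
contact_force: [-2.9, 1.8, 9.7]
opening: 0.267
```

Run:
```python
from h import *
o=st();print(o['contact_force'],o['moment'])
```

```text
t 52.0 q [-7.400e-02  2.100e-02  1.517e+00  1.000e-03  1.599e+00 -1.849e+00] tcp [ 0.571  -0.0079  0.2836] G [ 0.5717 -0.0077  0.1289] F [-2.9  1.8  9.7] op 0.267
x [ 0.005  0.001 -1.   ] y [-0.203  0.979 -0.   ]
[-2.92890923  1.76484082  9.73617759] [0.28100113 0.60975889 0.01070547]
```

Emit:
jog_arm(moves="0.3 0 0 0 0 0 1;0.3 0 0 0 0 0 1;0.3 0 0 0 0 0 1;0.3 0 0 0 0 0 1;0.3 0 0 0 0 0 1;0.3 0 0 0 0 0 1;0.3 0 0 0 0 0 1;0.3 0 0 0 0 0 1")

```text
time_s: 53.0
tcp_pos: [0.5709, -0.0078, 0.2835]
orientation: [-0.072, 0.702, 0.072, 0.705]
contact_force: [-3.9, 3.1, 12.5]
opening: 0.273
```

Emit:
jog_arm(moves="0 0 0 0 0 0 1;0 0 0 0 0 0 1;0 0 0 0 0 0 1;0 0 0 0 0 0 1;0 0 0 0 0 0 1;0 0 0 0 0 0 1;0 0 0 0 0 0 1;0 0 0 0 0 0 1")

```text
time_s: 54.0
tcp_pos: [0.571, -0.0078, 0.2835]
orientation: [-0.072, 0.702, 0.072, 0.705]
contact_force: [-3.7, 2.5, 11.5]
opening: 0.272
```

Run:
```python
from h import *
o=st();print(o['contact_force'],o['moment'])
c=cap('side','s35');crop(c,'s35c',220,150,400,300,4)
```

```text
t 54.0 q [-7.400e-02  2.100e-02  1.517e+00  1.000e-03  1.598e+00 -1.849e+00] tcp [ 0.571  -0.0078  0.2835] G [ 0.5717 -0.0077  0.1288] F [-3.7  2.5 11.5] op 0.272
x [ 0.005  0.001 -1.   ] y [-0.204  0.979 -0.   ]
[-3.70087855  2.45593094 11.48427144] [0.29084648 0.75777309 0.00441606]
```

View pics/s35c.png

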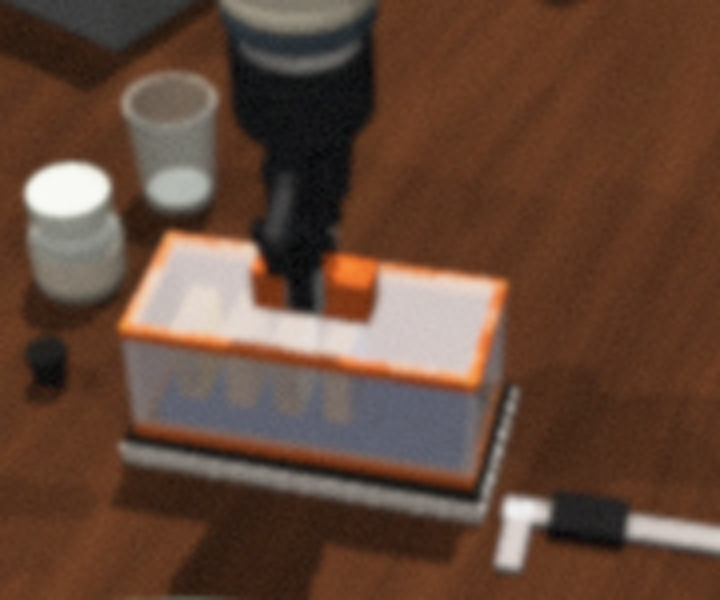

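Emit:
jog_arm(moves="-1 0 0 0 0 0 1;-2.5 0 0 0 0 0 1;-4 0 0 0 0 0 1;-5.5 0 0 0 0 0 1;-6.5 0 0 0 0 0 1;-7 0 0 0 0 0 1;-7 0 0 0 0 0 1;-7 0 0 0 0 0 1")

```text
time_s: 55.05
tcp_pos: [0.571, -0.0081, 0.2882]
orientation: [-0.072, 0.702, 0.072, 0.704]
contact_force: [2.3, 2.4, 1.7]
opening: 0.27
```

Run:
```python
from h import *
o=st();print(o['contact_force'],o['moment'])
```

```text
t 55.05 q [-7.400e-02  2.100e-02  1.510e+00  1.000e-03  1.609e+00 -1.849e+00] tcp [ 0.571  -0.0081  0.2882] G [ 0.5715 -0.008   0.1335] F [2.3 2.4 1.7] op 0.27
x [ 0.003  0.    -1.   ] y [-0.203  0.979 -0.   ]
[2.27414138 2.41142098 1.6566257 ] [ 0.17823432 -0.27412669  0.06796604]
```

Next I'll raise 1 mm, open the fingers gradually, then retreat straight up.

Emit:
jog_arm(moves="-1 0 0 0 0 0 1;-1 0 0 0 0 0 1;-1 0 0 0 0 0 0.7;-1 0 0 0 0 0 0.6;-1 0 0 0 0 0 0.4;-1 0 0 0 0 0 0.2;-1 0 0 0 0 0 0.2;-1 0 0 0 0 0 0.2")

```text
time_s: 56.05
tcp_pos: [0.571, -0.0081, 0.2895]
orientation: [-0.072, 0.702, 0.072, 0.705]
contact_force: [0.5, -0.7, -0.0]
opening: 0.802
```

Emit:
jog_arm(moves="-10 0 0 0 0 0 0.2;-40 0 0 0 0 0 0.2;-80 0 0 0 0 0 0.2;-110 0 0 0 0 0 0.2;-130 0 0 0 0 0 0.2;-130 60 100 0 0 0 0.2;-130 -150 100 0 0 0 0.2;-130 -200 100 0 0 0 0.2")

```text
time_s: 57.05
tcp_pos: [0.6684, -0.0787, 0.4203]
orientation: [-0.074, 0.702, 0.074, 0.705]
contact_force: [0.8, 1.0, 0.6]
opening: 0.801
```

Run:
```python
from h import *
o=st();c=cap('side','s36');crop(c,'s36c',220,150,400,300,4);c=cap('top','t36')
```

```text
t 57.05 q [-1.680e-01  2.990e-01  9.690e-01  1.000e-03  1.870e+00 -1.948e+00] tcp [ 0.6684 -0.0787  0.4203] G [ 0.6691 -0.0787  0.2656] F [0.8 1.  0.6] op 0.801
x [ 0.004  0.001 -1.   ] y [-0.208  0.978 -0.   ]
```

View pics/s36c.png

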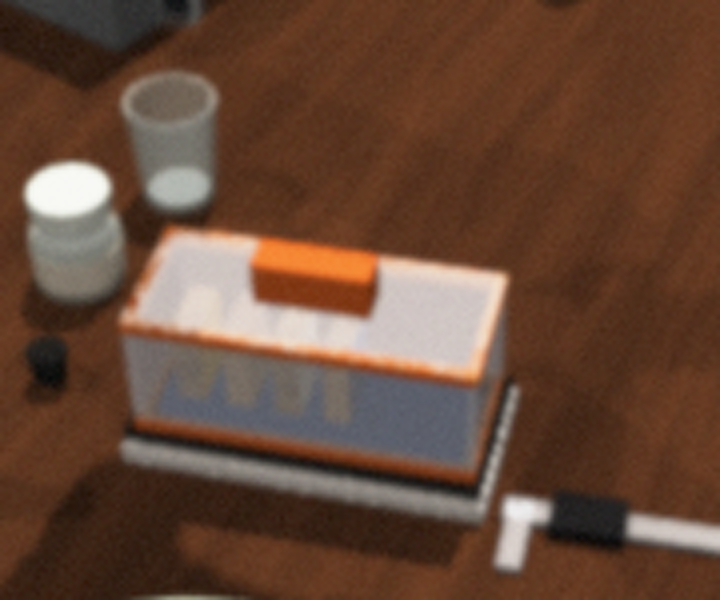

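View pics/t36.png

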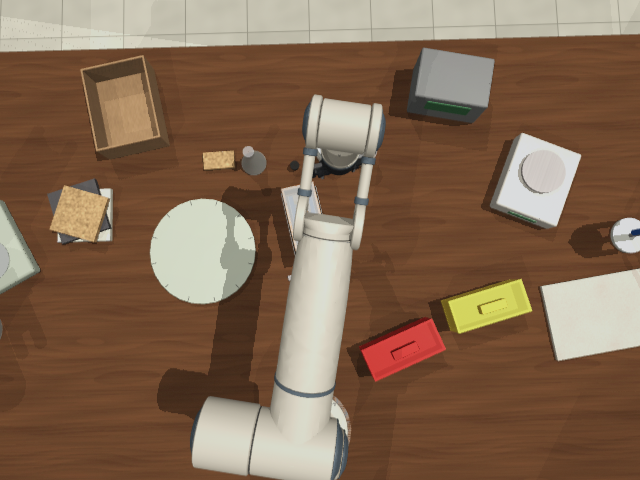

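The cover sits level on the seal with all four coupons standing under it. The disc is empty, the bystanders look unmoved, and the arm is clear, so I'm handing the job in.

```bash
python3 -c "
from workcell import bot
print(bot.job_done(), bot.observe()['time_s'])"
```

```text
the job is handed in; nothing more can be done
the job is handed in; nothing more can be done
```

The job is finished and handed in, about 57 s into the 210 s allowed. Four coupons were present, and each now stands upright in its own slot:

| Coupon | Slot |
|---|---|
| yellow (coupon4) | slot5 |
| wood (coupon0) | slot4 |
| white (coupon2) | slot3 |
| blue (coupon5) | slot2 |

**Cover:** I set the clear, orange-edged cover on the seal and pressed it for about 3 s. The tool force was about 10–12 N, plus the cover's own weight. Travel stopped about 7.5–8 mm below first contact, so the seal was at or very near its hard stop. I eased off, released and withdrew upwards.

**Last checks:**
- The side view shows the cover level on the seal with the four coupons standing inside.
- In the top view the disc is empty and the flask, offcut and the red and yellow boxes look unmoved. The arm hid part of that view, so the jar, beaker, stopper and caliper were checked only in the side view.
- The overhead camera placed the rack about 2.5 mm nearer in x than the arm did. I went by the arm and wrist-camera readings.
- A small sideways force of 2–4 N appeared while pressing and was gone after release.

I saw no grip slip and no coupon knocked aside.

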